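# Set a sliding bevel to 60 degrees on the setting board and lock it

## Task

Set the sliding bevel to 60 degrees on the bevel-setting board. First lay its wooden stock down, without dropping it, in the bed between the rails, heel at the end stop, and let go of it; then, with the bevel lying there and its lock still open, swing the steel blade until it lies along the long brass line; then turn the red-tipped lock lever over its hump until it drops into its notch and points along the stock. Leave the locked bevel lying in the bed with its blade on the line, and do not disturb the pencil or the tape measure.

Things in the scene. Friction and masses are not known exactly. Their poses are not given: they have to be found in the camera images.
- bevel: Loose sliding bevel, 0.35 kg, lying flat. Origin: pivot axis, at its underside; z up. Dark wood stock 32 wide, 22.4 high, runs along its own -x from the round brass nose (x +16) to the brass heel (x -112). Steel blade turns in a slot of the stock, 9 to 13 mm above the underside; lock lever on top of the pivot.
- stock_grip (a point): Point in the middle of the stock, 45 mm behind the pivot towards the heel and 11 mm above the underside: a good place to grip it across its 32 mm width (along the bevel's y). Free on both sides also when the stock lies in the bed.
- bevel_blade (a joint): Blade angle from the stock, rad: 0 would be folded along the stock (towards the heel), 1.047 = 60 degrees, 1.57 square, more = swung out past square. Grows counter-clockwise seen from above; the blade is on the stock's -y side. Stiff hinge (0.06 N m, so about 0.6 N at the grip): stays where it is left. Starts between 1.65 and 2.27.
- blade_grip (a point): Point on the blade's middle line 110 mm from the pivot, at mid-thickness (11 mm above the bevel's underside). The blade is 22 mm wide, 4 mm thick and there is air under it, so fingers can straddle it from above. Its own x points out along the blade.
- blade_tip (a point): Middle of the rounded tip of the blade, 165 mm from the pivot, 11 mm above the bevel's underside.
- bevel_lock (a joint): Lock lever, rad, turning about the pivot's upright axis: 0 = open, square to the stock on its +y side; grows counter-clockwise seen from above. It climbs a cam hump (1.6 mm high, starting at 0.25, top at 0.8; about 2 N at the tip), then its spring pulls it down into the notch between 1.36 and its stop at 1.58: closed, along the stock. There the blade is braked. Starts between 0 and 0.15.
- lever_tip (a point): Centre of the red tip of the lock lever, 46 mm from the pivot axis, 35 mm above the bevel's underside when open (the lever rises by 1.6 mm over the hump and ends 2 mm lower than open). Tip block 16 long, 11 wide, 16 high, free on both sides.
- setting_board: Fixed plywood board 240 x 250 x 12 mm. Origin: under the pivot mark, at table height; z up. In its own axes it spans x -140 to +100, y -195 to +55. Top at z 12. The bed (35 wide) runs along -x from the mark; rails 8 high with sloped inner edges at x -126 to -70 and -18 to +2; gap between them for fingers. Short lines every 15 degrees.
- bed_pivot (a point): Brass dot on the top of the board. With the bevel's origin over it, and bevel axes parallel to the board's, the stock lies in the bed; its heel is then 3 mm from the end stop (a block across the bed).
- brass_line_end (a point): Outer end of the long brass line on the board, 186 mm from the brass dot. The line runs from near the dot at 60 degrees to the bed, on its -y side (board -x turned 60 degrees counter-clockwise). With the blade along it, the line shows beyond the tip.
- marking_pencil: Red pencil, 175 mm long, lying loose near the work; to be left alone. Origin at its middle.
- tape: Yellow tape measure 66 x 84 x 44 mm, standing loose near the work; to be left alone.
- tt_clutter: Fixed things behind the work, never moving: a grey tin (77 mm across, 95 high), its axis 82 mm nearer in x and 55 mm further in -y (world axes) than this origin; a yellow bottle (57 across, about 150 high), 14 mm nearer in x and 105 mm in -y; a cardboard box with a white one on top (161 high) at +26, +42 mm. Lift the bevel over them or keep its blade clear.

How it is judged:
On the way, in this order (a step that is already met when the one before it is completed fails the run):
1. the bevel lies in the bed of the board, let go, its lock still open (x of bevel in the frame of setting_board between -0.005 and 0.008 m and y of bevel in the frame of setting_board between -0.005 and 0.005 m and z of bevel in the frame of setting_board between 0.01 and 0.0145 m and angle between the x axis of bevel and the x axis of setting_board, either way round below 0.05 rad and contact force between the fingers and bevel below 0.05 N and value of joint bevel_lock below 0.4 rad), for 0.2 s.
2. with the bevel lying in the bed and its lock still open, the blade stands at 60 degrees to the stock, within 3 degrees (x of bevel in the frame of setting_board between -0.005 and 0.008 m and y of bevel in the frame of setting_board between -0.005 and 0.005 m and z of bevel in the frame of setting_board between 0.01 and 0.0145 m and angle between the x axis of bevel and the x axis of setting_board, either way round below 0.05 rad and value of joint bevel_blade between 0.9952 and 1.0992 rad and value of joint bevel_lock below 0.4 rad), for 0.2 s.
At the end, for the whole second after the job is handed in: The bevel lies at rest in the bed: pivot within 5 mm sideways of the brass dot, 8 mm forward and 5 mm back, flat on the board, stock within 0.05 rad of the bed. Blade at 60 +- 3 degrees to the stock. Lock lever down in its notch (over 1.3 rad) (x of bevel in the frame of setting_board between -0.005 and 0.008 m and y of bevel in the frame of setting_board between -0.005 and 0.005 m and z of bevel in the frame of setting_board between 0.01 and 0.0145 m and angle between the x axis of bevel and the x axis of setting_board, either way round below 0.05 rad and value of joint bevel_blade between 0.9952 and 1.0992 rad and value of joint bevel_lock above 1.3 rad and linear speed of bevel below 0.01 m/s and velocity of joint bevel_blade between -0.05 and 0.05 rad/s); the robot touches nothing.
It fails at once if the bevel is dropped (out of the fingers with its underside more than 23 mm above the board's top) (contact force between the fingers and bevel below 0.01 N and height (world z) of bevel above 0.035 m).
It fails at once if the pencil is moved by more than 3 cm (distance of marking_pencil from where it was at the start of the episode above 0.03 m).
It fails at once if the tape measure is moved by more than 3 cm (distance of tape from where it was at the start of the episode above 0.03 m).
It also fails if it takes over 72 s, if anything falls off the work surface, if the arm or the gripper's body presses on something with over 40 N, if the wrist force passes 120 N, or if a joint passes its speed limit or range.

## Robot

A 6-joint arm with a two-finger parallel gripper is mounted at the origin on a cart in front of the work surface, level with it; the furniture and walls round the work are solid. World frame = base frame: x ahead of the robot, y to its left, z up, the work surface at z = 0. Lengths are in m, angles in rad, forces in N, time in s.
With the tool pointing down it reaches from about 0.275 to 0.85 m from the base axis. Payload 5.2 kg.
Tool frame: the origin (TCP) lies at the very end of the fingers, on their centre line; the grasp point (between the pads) lies 19 mm behind it; y points along the fingers, z is the direction in which the jaws open and shut, and the axes are right-handed (so a half turn about y gives the same grasp; the last joint's range is limited). The gripper opens to 85 mm and grips with 20 to 120 N. Pads are 22 mm wide; open, the fingers measure 114 mm over their backs; the gripper's body (76 mm by 85 mm) begins 54 mm behind the grasp point. The pads swing forward as they close: fully open they stand 13 mm farther back than shut.
Start: joints at [-1.404, 0.259, 1.535, -0, 1.348, -0.203], TCP at [0.199, -0.513, 0.231] pointing down, gripper open.
Joint ranges: [-3.14, 3.14], [-0.91, 2.08], [0.19, 2.58], [-1.22, 4.36], [0.22, 2.71], [-3.12, 3.12]. Speed limits (rad/s): [2.57, 2.57, 3.14, 3.14, 3.14, 3.14].

## Interface

Orientations are given as a rotation vector (axis times angle).
In Python, from workcell import ctrl, snapshot, calibration, recognise, silhouettes, landmark_of gives the robot as it stands. The module is installed in compiled form; this text tells all that it offers.
- The arm moves only by the tool move_arm, never from a script. Its argument "series" is a list that holds one entry, the list of rows, each a list of 6 numbers: the shift along the world's x, y, z in m, then the turn, a rotation vector about the world's x, y, z in degrees. A call has 1 to 20 rows; each row shifts and turns the commanded pose from where the row before left it; what a row does not reach is not made up. A row lasts 1/10 s, in which the tool goes at most 50 mm and 8.59 degrees, less where a joint would pass 70% of its speed; a pose out of reach is approached as far as the arm can. A call with a gripper value outside its range is refused whole. "hand" is the opening, from -1 (shut) to 1 (fully open), so that 0 is half open, set as the call begins (left out, the last holds). The fingers move at their own pace and stop on an object; the grip force is fixed at half the most. Time passes only in rows, so rows that do not move let the fingers close. It gives the time, the measured TCP pose, the force and the opening at its end, in the units of the state.
- ctrl.get_obs(): the state, without advancing time (a new reading comes with each control period).
- snapshot(name): name is "scene" or "top" or "wrist"; returns the picture (480x640x3 uint8, blue, green, red); there is no depth.
- calibration(name): a dict with "fx", "fy", "cx", "cy" (pixels), "position" and "rotation" of the camera in the world; the wrist camera has in their place "tool_from_camera" (4x4, takes a point from camera to tool coordinates, whose origin is the TCP and whose axes are the tool frame's). Camera axes: x right, y up, looking along -z (the intrinsics and any distortion apply to the point x, -y, -z); pixel columns grow to the right and rows downward; lengths in m; the calibration is good to about 2 mm. A picture is of the moment at which its call begins: read the wrist's pose just before it. calibration takes no time and is no camera call.
- ctrl.job_done(): hands the job in, once; it reports no verdict.
Trained networks look in the newest picture that a camera, given by its name, has taken for a name from the list of things; names that differ only in an ending like _2 or _b are one class to them, and where a whole thing is asked for, a point or a joint stands for the part that bears it (a point fixed in the world has none). Each returns a list of dicts, best first, with "p" (0 to 1); they miss things now and then, are a little off and sometimes report something else, mostly with a low value. They report only what shows in the picture. A call takes as long as a camera call.
- recognise(query, camera): "bbox" ([left, top, right, bottom] in pixels, round what is visible of it).
- silhouettes(query, camera): "pixels" (480x640 bool, what is visible of it) and "bbox" ([left, top, right, bottom] in pixels, round what is visible of it).
- landmark_of(query, camera): "pixel" ([column, row] in pixels: a listed point, or the origin of a listed thing).
The state is a dict: "clock": time; "joints": joint angles; "qd": joint speeds; "joint_torque": joint torques, N m; "ee_pos": TCP position; "tool_rot": TCP orientation; "force": force on the tool from outside, world axes, zero at the start; "torque": the same for the moment, N m; "gripper_width": opening from 0.0 (shut) to 1.0 (fully open).
Only numpy, scipy, OpenCV 4.12 (cv2) and the standard library are available. Lean on these libraries where they do the work, as an engineer would, in place of code of your own. Each camera call takes 0.05 s, during which the arm holds its last target.

## Working session

There is one attempt and no reset: what is moved stays moved. The work goes in short steps, Python scripts to look and compute and a tool call to move; the robot and the scene stay as the last step left them, time stands still between calls to the robot, and variables do not carry over. Pictures are saved under pics/ and viewed, and the job is handed in when it is done.

Besides the shell and the picture viewer there is one more tool, called after "Emit:" by a JSON object that holds its "method" and its "body", one argument or row to a line. move_arm: Moves the arm, as the interface text tells. Its arguments: {"type":"object","properties":{"series":{"type":"array","items":{"type":"array","items":{"type":"array","items":{"type":"number"}}}},"hand":{"type":"number"}},"required":["series"]}

```bash
mkdir -p pics
cat > h.py <<'E'
import numpy as np, cv2
from scipy.spatial.transform import Rotation as R
from workcell import ctrl, snapshot, calibration, recognise, silhouettes, landmark_of
def cam(name):
    c=calibration(name)
    if 'position' in c:
        Rm=np.array(c['rotation'],float)
        if Rm.shape!=(3,3): Rm=R.from_rotvec(Rm).as_matrix()
        return c,np.array(c['position']),Rm
    o=ctrl.get_obs(); T=np.eye(4); T[:3,:3]=R.from_rotvec(o['tool_rot']).as_matrix(); T[:3,3]=o['ee_pos']
    T=T@np.array(c['tool_from_camera']); return c,T[:3,3],T[:3,:3]
def ray(name,px,z,C=None):
    c,p,Rm=C or cam(name)
    d=Rm@np.array([(px[0]-c['cx'])/c['fx'],-(px[1]-c['cy'])/c['fy'],-1.])
    return p+d*(z-p[2])/d[2]
def proj(name,X,C=None):
    c,p,Rm=C or cam(name)
    q=Rm.T@(np.array(X)-p); return np.array([c['cx']+c['fx']*q[0]/-q[2], c['cy']-c['fy']*q[1]/-q[2]])
E
python3 - <<'E'
from h import *
print(ctrl.get_obs())
for n in ['scene','top','wrist']:
    print(n,calibration(n)); C=cam(n); im=snapshot(n); cv2.imwrite(f'pics/{n}0.png',im)
    for q in ['bevel','stock_grip','blade_grip','blade_tip','lever_tip','setting_board','bed_pivot','brass_line_end','marking_pencil','tape','tt_clutter'] if n!='wrist' else []:
        r=landmark_of(q,n); print(n,q,[(np.round(a['pixel'],1).tolist(),round(a['p'],2)) for a in r[:2]])
print(ctrl.get_obs()['clock'])
E
```

```text
{'clock': 0.0, 'joints': array([-1.40379878e+00,  2.59303218e-01,  1.53606360e+00,  1.29252732e-05,
        1.34800903e+00, -2.02791325e-01]), 'qd': array([-0.00143807, -0.00018668, -0.00041552, -0.00119833, -0.00029527,
        0.00016439]), 'joint_torque': array([ 2.40389010e-03, -4.46019137e+01, -2.90568352e+01,  9.05302500e-08,
        1.17961579e-02, -1.23586867e-05]), 'ee_pos': array([ 0.19872258, -0.51228679,  0.23050393]), 'tool_rot': array([-0.37765499,  2.02130694, -2.01764443]), 'force': array([0.84679766, 0.999239  , 0.09385548]), 'torque': array([0.03152354, 0.02624812, 0.05004805]), 'gripper_width': 0.9998154337724015}
scene {'fx': 565.3306377716879, 'fy': 565.3306377716879, 'cx': 322.6328656074417, 'cy': 239.7186152566969, 'position': array([-0.24040669, -1.065525  ,  0.78608389]), 'rotation': array([ 0.96650799, -0.35987475, -0.69844944])}
scene bevel [([246.9, 234.3], 0.55)]
scene stock_grip [([239.9, 226.3], 0.84)]
scene blade_grip [([214.3, 247.3], 0.55)]
scene blade_tip []
scene lever_tip []
scene setting_board [([341.7, 278.2], 0.56)]
scene bed_pivot [([338.4, 27
[... 674 characters left out ...]
.0], 0.76), ([217.9, 249.9], 0.46)]
top brass_line_end [([406.9, 318.2], 0.67), ([198.5, 267.7], 0.66)]
top marking_pencil [([455.2, 299.7], 0.64)]
top tape [([487.0, 271.8], 0.8), ([198.4, 269.0], 0.53)]
top tt_clutter []
wrist {'fx': 349.02698791665966, 'fy': 349.02698791665966, 'cx': 315.23874777564635, 'cy': 242.53720404828388, 'tool_from_camera': array([[-1.48871110e-04, -9.45677514e-01, -3.25106163e-01,
        -8.45406445e-02],
       [ 1.50061996e-04,  3.25106142e-01, -9.45677521e-01,
        -1.43801738e-01],
       [ 9.99999978e-01, -1.89570143e-04,  9.35113434e-05,
        -9.34076364e-04],
       [ 0.00000000e+00,  0.00000000e+00,  0.00000000e+00,
         1.00000000e+00]])}
1.25
```

View pics/top0.png

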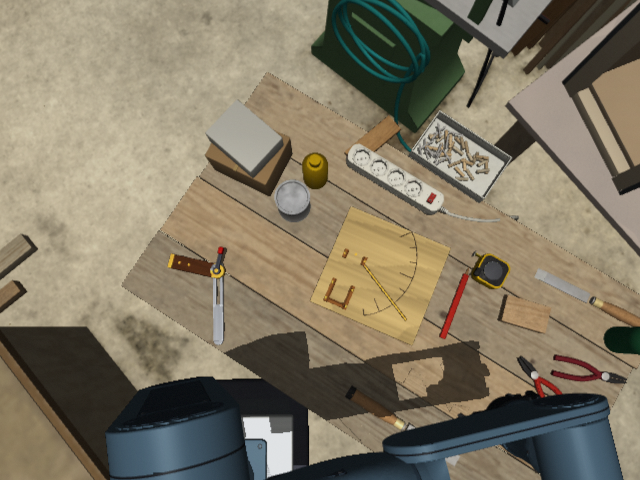

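View pics/scene0.png

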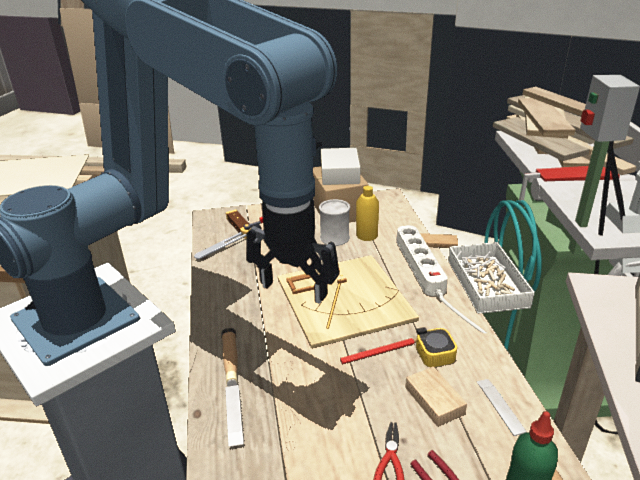

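View pics/wrist0.png

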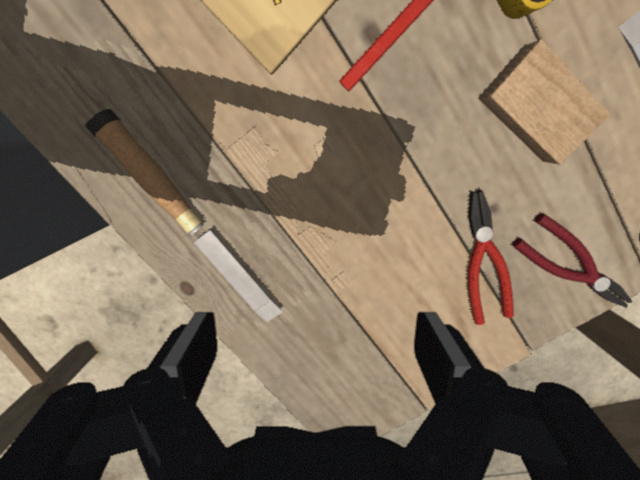

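Run:
```python
import cv2
im=cv2.imread('pics/top0.png')
cv2.imwrite('pics/top0a.png',cv2.resize(im[180:370,120:320],(800,760))[:600])
cv2.imwrite('pics/top0b.png',cv2.resize(im[200:350,310:510],(800,600)))
```

```text
(no output)
```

View pics/top0a.png

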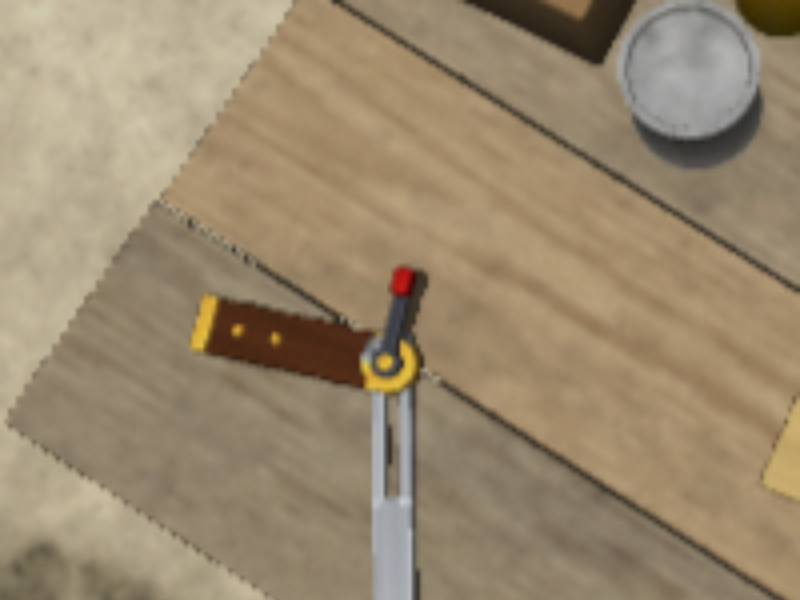

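View pics/top0b.png

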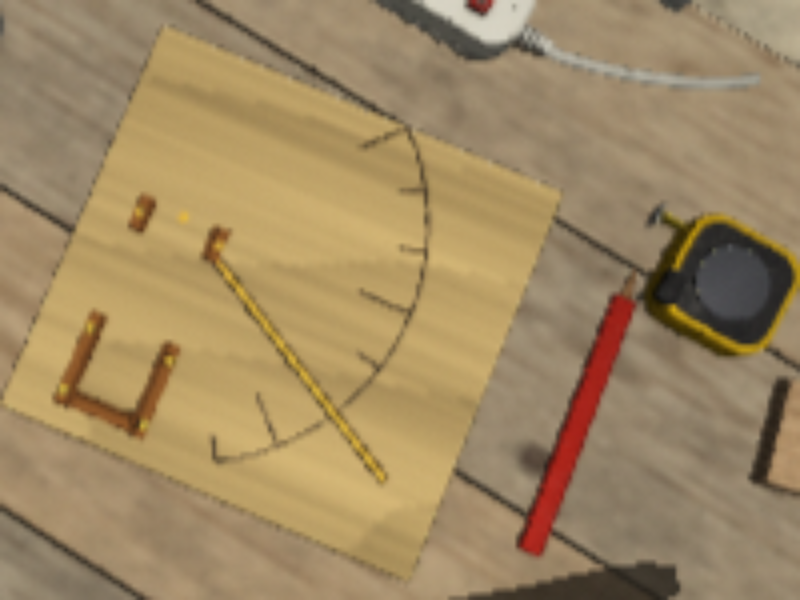

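```bash
cat > fit.py <<'E'
from h import *
from scipy.optimize import least_squares
C=cam('top')
def z2(p,ox,oy): return ((p[0]+.5)/4-.5+ox,(p[1]+.5)/4-.5+oy)
bc={(.1,.055):(165,27),(.1,-.195):(560,190),(-.14,-.195):(410,578),(-.14,.055):(5,403)}
def T(p,x,y): c,s=np.cos(p[2]),np.sin(p[2]); return p[0]+c*x-s*y,p[1]+s*x+c*y
def f(p): return np.concatenate([np.array(T(p,*k))-ray('top',z2(v,310,200),.012,C)[:2] for k,v in bc.items()])
r=least_squares(f,[.3,-.3,0]); 
if __name__=='__main__':
    print('board',r.x,np.degrees(r.x[2]),np.round(r.fun*1e3,1))
    print('dot',ray('top',z2((184,217),310,200),.012,C)); a=np.radians(60)
    print('line',ray('top',z2((383,477),310,200),.012,C),T(r.x,-.186*np.cos(a),-.186*np.sin(a)))
    print('stop corners')
    pv=ray('top',z2((387,362),120,180),.03,C); he=ray('top',z2((205,323),120,180),.0224,C);
    # heel outer edge corners
    h2=ray('top',z2((202,322),120,180),.0224,C); print('pivot',pv,'heel',h2,np.linalg.norm((pv-h2)[:2]),np.degrees(np.arctan2(*(pv-h2)[1::-1])))
    tip=ray('top',(217.8,343.5),.011,C);print('tip',tip,np.linalg.norm((tip-pv)[:2]))
    lev=ray('top',z2((402,280),120,180),.043,C);print('lev',lev,np.linalg.norm((lev-pv)[:2]),np.degrees(np.arctan2(*(lev-pv)[1::-1])))
    print('tape',ray('top',(490,270),.02,C),'pencil',ray('top',(465,276),.004,C),ray('top',(443,336),.004,C),'tin',ray('top',(293,200),.09,C),'bottle',ray('top',(315,165),.15,C))
E
python3 fit.py
```

```text
board [ 0.50604352 -0.30533659 -0.40890245] -23.428384669571376 [ 2.8  1.5  0.5 -3.4 -2.  -1.2 -1.3  3.1]
dot [ 0.50578443 -0.30515863  0.012     ]
line [ 0.35786675 -0.41415403  0.012     ] (np.float64(0.3566645479909386), np.float64(-0.41616042834087447))
stop corners
pivot [0.46898264 0.00900712 0.03      ] heel [0.49329043 0.11574725 0.0224    ] 0.10947294036838427 -102.82910702458597
tip [0.30648749 0.00589927 0.011     ] 0.1625248716275021
lev [ 0.51350929 -0.00087413  0.043     ] 0.045609882118897944 -12.51217924984755
tape [ 0.46570186 -0.60745954  0.02      ] pencil [ 0.45397297 -0.55470568  0.004     ] [ 0.31924829 -0.49871594  0.004     ] tin [ 0.61454543 -0.16586251  0.09      ] bottle [ 0.67451479 -0.2146052   0.15      ]
```

Run:
```python
from h import *
C=cam('top'); print('sg',ray('top',(196.6,267.3),.0224,C))
o=ctrl.get_obs(); M=R.from_rotvec(o['tool_rot']).as_matrix(); print(M.round(3)); print('jaw yaw',np.degrees(np.arctan2(M[1,2],M[0,2])),'q1',np.degrees(o['joints']))
print(calibration('wrist')['tool_from_camera'].round(3))
```

```text
sg [0.47651535 0.05531708 0.0224    ]
[[-0.932 -0.     0.361]
 [-0.361 -0.    -0.932]
 [ 0.    -1.    -0.   ]]
jaw yaw -68.81003481564326 q1 [-8.04300314e+01  1.48166601e+01  8.79489496e+01 -5.93891497e-04
  7.72344331e+01 -1.16198654e+01]
[[-0.    -0.946 -0.325 -0.085]
 [ 0.     0.325 -0.946 -0.144]
 [ 1.    -0.     0.    -0.001]
 [ 0.     0.     0.     1.   ]]
```

Emit:
{"method": "move_arm", "body": {
  "series": [
    [[0.0175, 0.0353, -0.0044, 0, 0, 3.5], [0.0175, 0.0353, -0.0044, 0, 0, 3.5], [0.0175, 0.0353, -0.0044, 0, 0, 3.5], [0.0175, 0.0353, -0.0044, 0, 0, 3.5], [0.0175, 0.0353, -0.0044, 0, 0, 3.5], [0.0175, 0.0353, -0.0044, 0, 0, 3.5], [0.0175, 0.0353, -0.0044, 0, 0, 3.5], [0.0175, 0.0353, -0.0044, 0, 0, 3.5], [0.0175, 0.0353, -0.0044, 0, 0, 3.5], [0.0175, 0.0353, -0.0044, 0, 0, 3.5], [0.0175, 0.0353, -0.0044, 0, 0, 3.5], [0.0175, 0.0353, -0.0044, 0, 0, 3.5], [0.0175, 0.0353, -0.0044, 0, 0, 3.5], [0.0175, 0.0353, -0.0044, 0, 0, 3.5], [0.0175, 0.0353, -0.0044, 0, 0, 3.5], [0.0175, 0.0353, -0.0044, 0, 0, 3.5], [0, 0, 0, 0, 0, 0], [0, 0, 0, 0, 0, 0]]
  ],
  "hand": 0.3
}}

```text
clock: 3.05
ee_pos: [0.4786, 0.0526, 0.1607]
tool_rot: [-1.097, 1.371, -1.371]
force: [-0.4, 0.2, 0.1]
gripper_width: 0.65
```

Run:
```python
from h import *
o=ctrl.get_obs(); print(o['ee_pos'],o['gripper_width'],o['clock'],o['force']);M=R.from_rotvec(o['tool_rot']).as_matrix();print('jaw',np.degrees(np.arctan2(M[1,2],M[0,2])))
C=cam('wrist'); im=snapshot('wrist'); cv2.imwrite('pics/w1.png',im)
for q,z in [('bevel',.0),('stock_grip',.011),('blade_grip',.011),('blade_tip',.011),('lever_tip',.035)]:
    print(q,[(np.round(a['pixel'],1).tolist(),round(a['p'],2),ray('wrist',a['pixel'],z,C).round(4)) for a in landmark_of(q,'wrist')[:2]])
```

```text
[0.47863981 0.05260913 0.16066012] 0.6500293179785802 3.05 [-0.36248279  0.20497367  0.11532219]
jaw -12.697779998385542
bevel [([319.3, 266.4], 0.89, array([0.4728, 0.0092, 0.    ]))]
stock_grip [([317.2, 222.1], 0.58, array([0.4809, 0.0551, 0.011 ]))]
blade_grip [([204.4, 294.4], 0.75, array([0.3625, 0.0097, 0.011 ]))]
blade_tip [([148.7, 307.5], 0.67, array([0.3064, 0.0081, 0.011 ]))]
lever_tip [([372.5, 281.5], 0.9, array([5.167e-01, 3.000e-04, 3.500e-02]))]
```

View pics/w1.png

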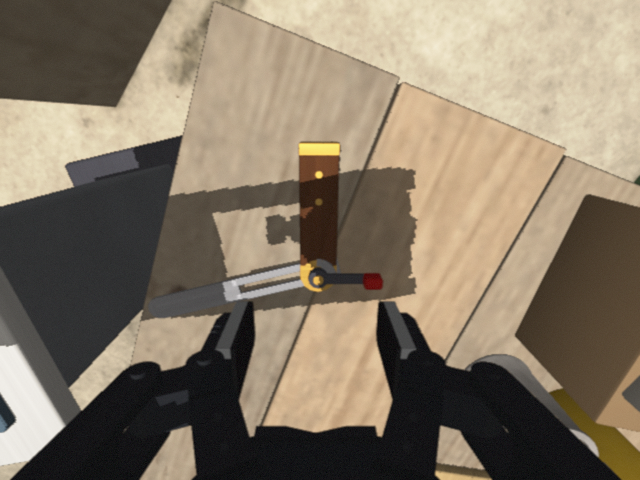

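Run:
```python
from h import *
C=cam('wrist')
im=cv2.imread('pics/w1.png'); cv2.imwrite('pics/w1z.png',cv2.resize(im[130:310,210:410],(800,720))[:600])
for p,z in [((299.5,142),.0224),((340,142),.0224),((302,262),.0224),((336.5,262),.0224),((317,277),.03),((364,280),.043)]: print(ray('wrist',p,z,C).round(4))
```

```text
[0.4827 0.1225 0.0224]
[0.5134 0.1155 0.0224]
[0.4608 0.0241 0.0224]
[0.4902 0.0174 0.0224]
[0.4711 0.0106 0.03  ]
[0.5095 0.0051 0.043 ]
```

View pics/w1z.png

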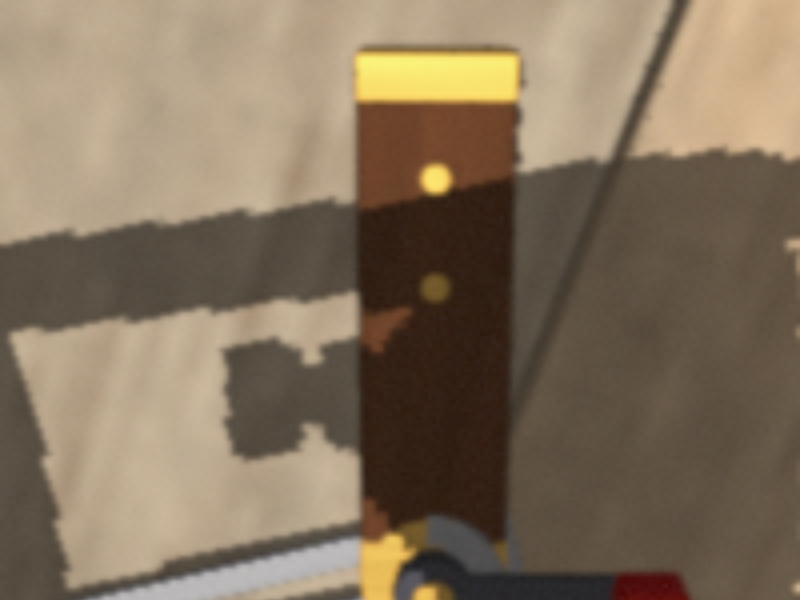

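Emit:
{"method": "move_arm", "body": {
  "series": [
    [[0.002, 0.001, -0.03, 0, 0, 0], [0, 0, -0.03, 0, 0, 0], [0, 0, -0.03, 0, 0, 0], [0, 0, -0.03, 0, 0, 0], [0, 0, -0.02, 0, 0, 0], [0, 0, -0.01, 0, 0, 0], [0, 0, -0.006, 0, 0, 0], [0, 0, 0, 0, 0, 0], [0, 0, 0, 0, 0, 0]]
  ]
}}

```text
clock: 4.25
ee_pos: [0.4816, 0.0527, 0.0057]
tool_rot: [-1.094, 1.371, -1.373]
force: [0.4, 0.8, 0.2]
gripper_width: 0.647
```

Emit:
{"method": "move_arm", "body": {
  "series": [
    [[0, 0, 0, 0, 0, 0], [0, 0, 0, 0, 0, 0], [0, 0, 0, 0, 0, 0], [0, 0, 0, 0, 0, 0], [0, 0, 0, 0, 0, 0], [0, 0, 0, 0, 0, 0], [0, 0, 0, 0, 0, 0]]
  ],
  "hand": -1
}}

```text
clock: 4.95
ee_pos: [0.4816, 0.0529, 0.0061]
tool_rot: [-1.094, 1.37, -1.373]
force: [-1.4, -0.2, 5.4]
gripper_width: 0.356
```

Emit:
{"method": "move_arm", "body": {
  "series": [
    [[0, 0, 0.01, 0, 0, 0], [0, 0, 0.02, 0, 0, 0], [0, 0, 0.03, 0, 0, 0], [0, 0, 0.03, 0, 0, 0], [0, 0, 0, 0, 0, 0]]
  ]
}}

```text
clock: 5.45
ee_pos: [0.4836, 0.0528, 0.0991]
tool_rot: [-1.089, 1.365, -1.376]
force: [0.9, -0.7, -3.3]
gripper_width: 0.358
```

Run:
```python
from h import *
o=ctrl.get_obs(); print(o['ee_pos'],o['gripper_width'],o['force'],o['torque'])
C=cam('wrist'); im=snapshot('wrist'); cv2.imwrite('pics/w2.png',im); cv2.imwrite('pics/s2.png',snapshot('scene'))
```

```text
[0.48363034 0.05280974 0.09910207] 0.35793635387678513 [ 0.89352069 -0.68740552 -3.26479629] [ 0.0348981  -0.05443583 -0.05448779]
```

View pics/w2.png

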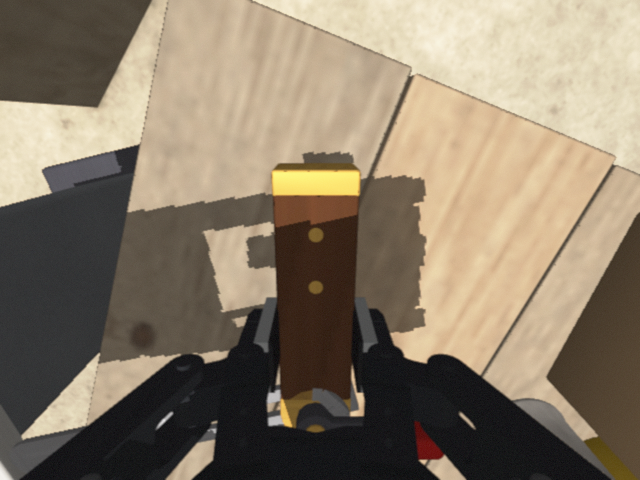

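View pics/s2.png

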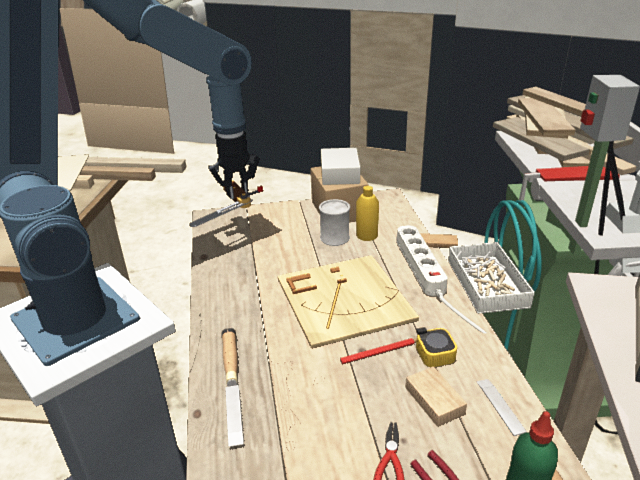

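```bash
cat > grasp.py <<'E'
from h import *
o=ctrl.get_obs(); M=R.from_rotvec(o['tool_rot']).as_matrix(); print('M',M.round(4))
c=calibration('wrist'); Tc=np.array(c['tool_from_camera'])
def toolray(px,depth): # point in tool frame with tool y = depth
    d=Tc[:3,:3]@np.array([(px[0]-c['cx'])/c['fx'],-(px[1]-c['cy'])/c['fy'],-1.]); p=Tc[:3,3]; return p+d*(depth-p[1])/d[1]
for px in [(272,169.5),(360,169.5),(280,398),(350,396),(316,235),(316,287)]: print(px,toolray(px,-.0164).round(4))
E
python3 grasp.py
python3 - <<'E'
import cv2
im=cv2.imread('pics/w2.png'); cv2.imwrite('pics/w2z.png',cv2.resize(im[150:450,216:416],(533,800))[:600])
E
```

```text
M [[-2.217e-01  1.400e-03  9.751e-01]
 [-9.751e-01 -2.000e-04 -2.217e-01]
 [-2.000e-04 -1.000e+00  1.400e-03]]
(272, 169.5) [-0.0691 -0.0164 -0.0157]
(360, 169.5) [-0.0691 -0.0164  0.016 ]
(280, 398) [ 0.0337 -0.0164 -0.0162]
(350, 396) [ 0.0325 -0.0164  0.0157]
(316, 235) [-0.0444 -0.0164  0.0002]
(316, 287) [-0.0223 -0.0164  0.0002]
```

View pics/w2z.png

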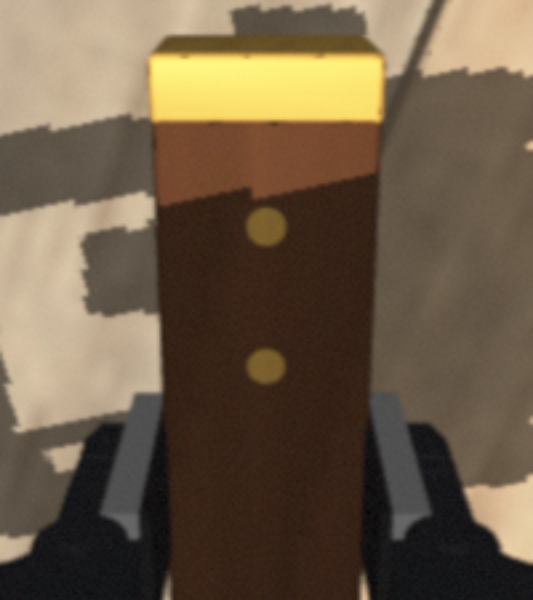

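Emit:
{"method": "move_arm", "body": {
  "series": [
    [[-0.004, -0.0214, 0, 0, 0, 4.96], [-0.004, -0.0214, 0, 0, 0, 4.96], [-0.004, -0.0214, 0, 0, 0, 4.96], [-0.004, -0.0214, 0, 0, 0, 4.96], [-0.004, -0.0214, 0, 0, 0, 4.96], [-0.004, -0.0214, 0, 0, 0, 4.96], [-0.004, -0.0214, 0, 0, 0, 4.96], [-0.004, -0.0214, 0, 0, 0, 4.96], [0.002, -0.0214, 0, 0, 0, 4.96], [0.002, -0.0214, 0, 0, 0, 4.96], [0.002, -0.0214, 0, 0, 0, 4.96], [0.002, -0.0214, 0, 0, 0, 4.96], [0.002, -0.0214, 0, 0, 0, 4.96], [0.002, -0.0214, 0, 0, 0, 4.96], [0.002, -0.0214, 0, 0, 0, 4.96], [0.002, -0.0214, 0, 0, 0, 4.96], [0, 0, 0, 0, 0, 0], [0, 0, 0, 0, 0, 0]]
  ]
}}

```text
clock: 7.35
ee_pos: [0.4636, -0.2886, 0.093]
tool_rot: [-1.544, 0.325, -0.32]
force: [-0.4, 0.2, -3.3]
gripper_width: 0.349
```

Run:
```python
from h import *
o=ctrl.get_obs(); print(o['ee_pos'],o['gripper_width'],o['clock'],o['force']); M=R.from_rotvec(o['tool_rot']).as_matrix(); print(np.degrees(np.arctan2(M[1,0],M[0,0])))
im=snapshot('wrist'); cv2.imwrite('pics/w3.png',im)
im=snapshot('top'); cv2.imwrite('pics/t3.png',cv2.resize(im[200:350,310:510],(800,600)))
```

```text
[ 0.46357018 -0.28858868  0.09298313] 0.3490849448828477 7.35 [-0.41868406  0.15051243 -3.33089994]
-23.57679737577589
```

View pics/w3.png

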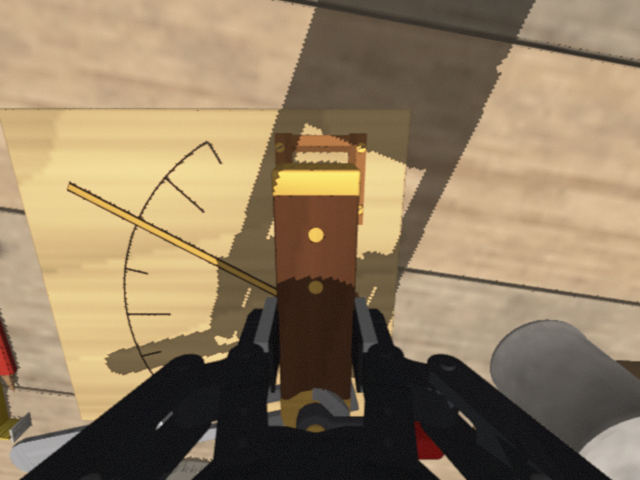

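View pics/t3.png

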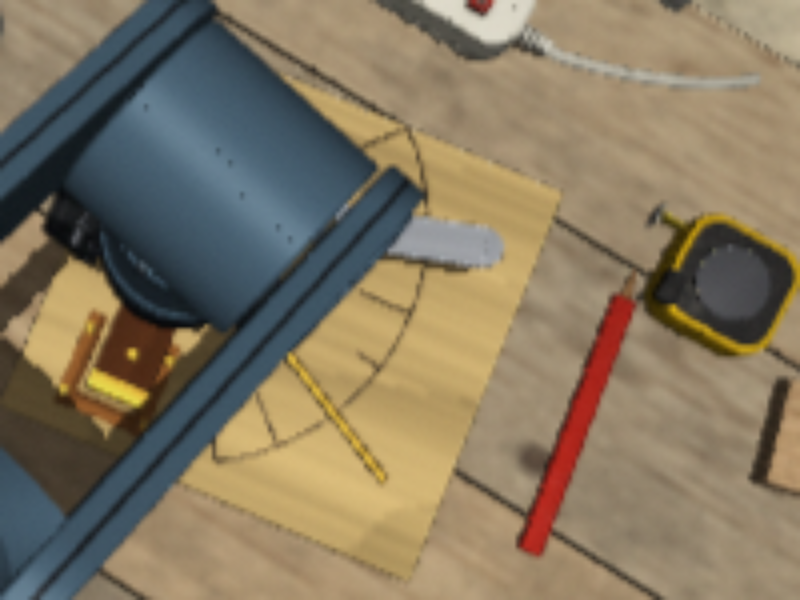

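Run:
```python
import cv2
im=cv2.imread('pics/w3.png'); cv2.imwrite('pics/w3z.png',cv2.resize(im[90:240,240:440],(800,600),interpolation=cv2.INTER_CUBIC))
```

```text
(no output)
```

View pics/w3z.png

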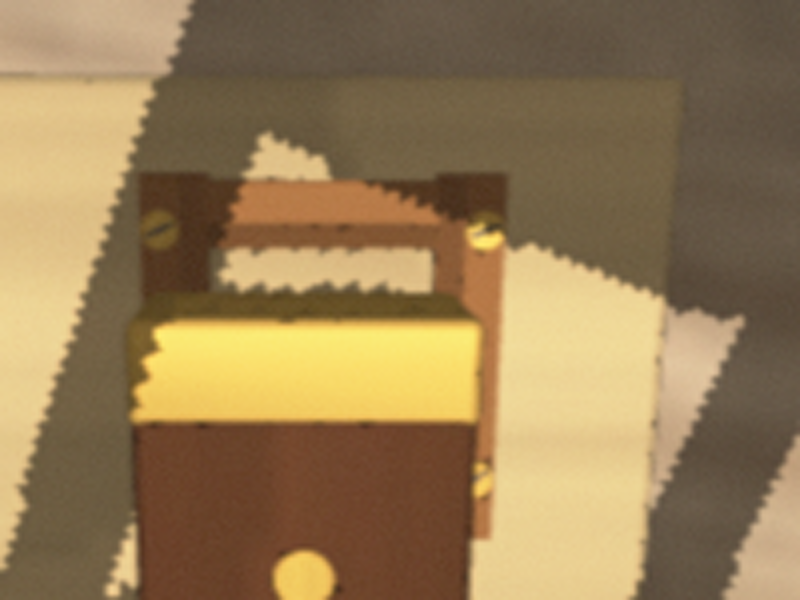

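Run:
```python
from h import *
C=cam('wrist'); o=ctrl.get_obs(); M=R.from_rotvec(o['tool_rot']).as_matrix(); t=o['ee_pos']
for n,px,z in [('railL',(274.8,133.8),.02),('railR',(367,134.3),.02),('corner',(411.3,110.5),.012),('edge',(2,109.5),.012),('edge2',(200,109.5),.012),('right lower',(401,238),.012),('stop inner top L',(295,146.5),.02),('stop inner R',(349,146),.02),('lineEnd',(69,186),.012)]:
    w=ray('wrist',px,z,C); print(n,w.round(4),'tool',(M.T@(w-t)).round(4))
```

```text
railL [ 0.3832 -0.2778  0.02  ] tool [-0.0778  0.0738 -0.023 ]
railR [ 0.4053 -0.2275  0.02  ] tool [-0.0776  0.0739  0.032 ]
corner [ 0.4038 -0.1971  0.012 ] tool [-0.0911  0.082   0.0593]
edge [ 0.3048 -0.4235  0.012 ] tool [-0.0916  0.0816 -0.1878]
edge2 [ 0.3524 -0.314   0.012 ] tool [-0.0916  0.0818 -0.0685]
right lower [ 0.4784 -0.2292  0.012 ] tool [-0.0098  0.0817  0.0595]
stop inner top L [ 0.3946 -0.2698  0.02  ] tool [-0.0705  0.0738 -0.0111]
stop inner R [ 0.4073 -0.2399  0.02  ] tool [-0.0708  0.0739  0.0215]
lineEnd [ 0.3591 -0.4146  0.012 ] tool [-0.0453  0.0815 -0.158 ]
```

Emit:
{"method": "move_arm", "body": {
  "series": [
    [[0.0025, 0.0003, -0.01, 0, 0, 0], [0.0025, 0.0004, -0.01, 0, 0, 0], [0.0025, 0.0003, -0.01, 0, 0, 0], [0, 0, -0.01, 0, 0, 0], [0, 0, -0.01, 0, 0, 0], [0, 0, 0, 0, 0, 0], [0, 0, 0, 0, 0, 0]]
  ]
}}

```text
clock: 8.15
ee_pos: [0.4721, -0.2883, 0.0445]
tool_rot: [-1.546, 0.322, -0.321]
force: [0.0, -1.0, -3.3]
gripper_width: 0.358
```

Run:
```python
from h import *
o=ctrl.get_obs(); print(o['ee_pos'],o['gripper_width'],o['clock'],o['force']); M=R.from_rotvec(o['tool_rot']).as_matrix(); print(np.degrees(np.arctan2(M[1,0],M[0,0])))
im=snapshot('wrist'); cv2.imwrite('pics/w4.png',im); cv2.imwrite('pics/w4z.png',cv2.resize(im[90:240,240:440],(800,600),interpolation=cv2.INTER_CUBIC))
```

```text
[ 0.47211329 -0.28830279  0.0445136 ] 0.35789032603810367 8.15 [ 1.25970270e-03 -1.04433416e+00 -3.27540042e+00]
-23.456180583034605
```

View pics/w4z.png

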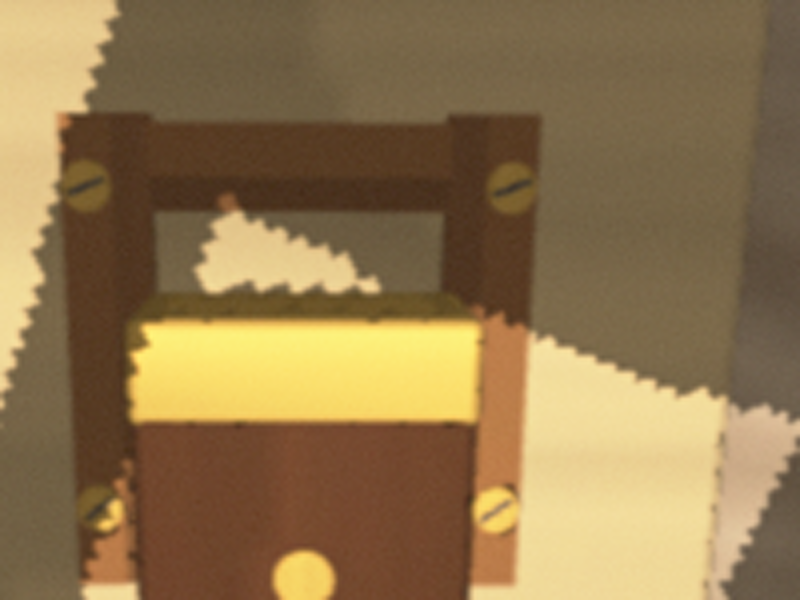

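View pics/w4.png

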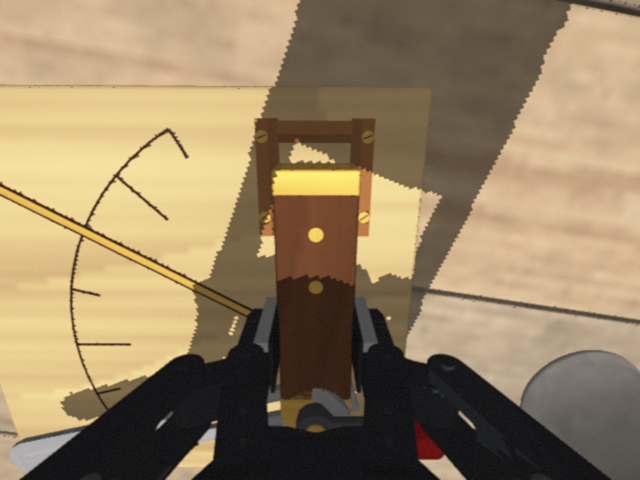

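Run:
```python
from h import *
C=cam('wrist'); o=ctrl.get_obs(); M=R.from_rotvec(o['tool_rot']).as_matrix(); t=o['ee_pos']
for n,px,z in [('railL',(254.4,118.6),.02),('railR',(375.1,119),.02),('railLlo',(260,236),.02),('railRlo',(369,236),.02),('heelL',(272,169.8),o['ee_pos'][2]+.0164),('heelR',(360.3,169.8),o['ee_pos'][2]+.0164),('corner',(431.5,89),.012),('edge',(2,86),.012),('edge2',(200,86.7),.012),('stop inner bot',(316,142.4),.012)]:
    w=ray('wrist',px,z,C); print(n,w.round(4),'tool',(M.T@(w-t)).round(4))
```

```text
railL [ 0.383  -0.2788  0.02  ] tool [-0.086   0.025  -0.0267]
railR [ 0.405  -0.2284  0.02  ] tool [-0.0858  0.025   0.0284]
railLlo [ 0.4344 -0.3016  0.02  ] tool [-0.0297  0.025  -0.027 ]
railRlo [ 0.4565 -0.2507  0.02  ] tool [-0.0297  0.025   0.0284]
heelL [ 0.404  -0.2748  0.0614] tool [-0.0683 -0.0164 -0.0146]
heelR [ 0.4167 -0.2456  0.0614] tool [-0.0683 -0.0164  0.0173]
corner [ 0.4036 -0.1986  0.012 ] tool [-0.099   0.033   0.0552]
edge [ 0.3231 -0.3809  0.012 ] tool [-0.1003  0.033  -0.1441]
edge2 [ 0.3599 -0.2969  0.012 ] tool [-0.1     0.033  -0.0524]
stop inner bot [ 0.4041 -0.2574  0.012 ] tool [-0.0751  0.033   0.0014]
```

Emit:
{"method": "move_arm", "body": {
  "series": [
    [[-0.0015, 0.0003, -0.006, 0, 0, 0], [-0.001, 0.0002, -0.006, 0, 0, 0], [0, 0, -0.006, 0, 0, 0], [0, 0, -0.005, 0, 0, 0], [0, 0, 0, 0, 0, 0], [0, 0, 0, 0, 0, 0]]
  ]
}}

```text
clock: 8.8
ee_pos: [0.4698, -0.2879, 0.0217]
tool_rot: [-1.547, 0.321, -0.321]
force: [0.2, 0.2, -3.9]
gripper_width: 0.361
```

Run:
```python
from h import *
o=ctrl.get_obs(); print(o['ee_pos'],o['gripper_width'],o['clock'],o['force'])
im=snapshot('wrist'); cv2.imwrite('pics/w5.png',im); cv2.imwrite('pics/w5z.png',cv2.resize(im[90:240,215:415],(800,600),interpolation=cv2.INTER_CUBIC))
```

```text
[ 0.46977474 -0.28788484  0.02169501] 0.3612864077026524 8.8 [ 0.20286532  0.18472375 -3.93763666]
```

View pics/w5z.png

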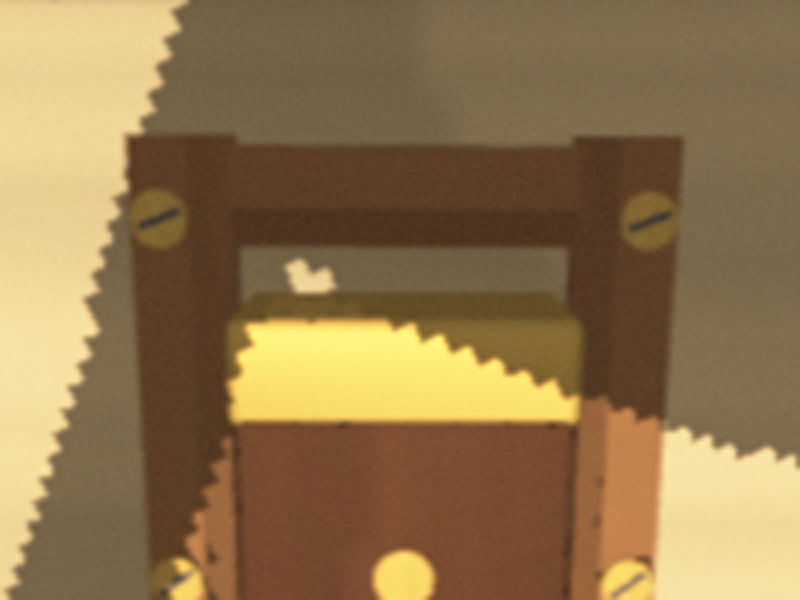

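Emit:
{"method": "move_arm", "body": {
  "series": [
    [[0, 0, -0.0015, 0, 0, 0], [0, 0, -0.0015, 0, 0, 0], [0, 0, -0.0006, 0, 0, 0], [0, 0, 0, 0, 0, 0], [0, 0, 0, 0, 0, 0]]
  ]
}}

```text
clock: 9.35
ee_pos: [0.4698, -0.2879, 0.0183]
tool_rot: [-1.547, 0.321, -0.321]
force: [-0.3, 0.1, -4.2]
gripper_width: 0.356
```

Emit:
{"method": "move_arm", "body": {
  "series": [
    [[0, 0, -0.0005, 0, 0, 0], [0, 0, -0.0005, 0, 0, 0], [0, 0, 0, 0, 0, 0], [0, 0, 0, 0, 0, 0]]
  ]
}}

```text
clock: 9.75
ee_pos: [0.4699, -0.288, 0.0181]
tool_rot: [-1.547, 0.321, -0.321]
force: [-2.2, 1.3, 5.4]
gripper_width: 0.352
```

Emit:
{"method": "move_arm", "body": {
  "series": [
    [[0, 0, 0, 0, 0, 0], [0, 0, 0, 0, 0, 0], [0, 0, 0, 0, 0, 0], [0, 0, 0, 0, 0, 0], [0, 0, 0, 0, 0, 0]]
  ],
  "hand": 0.3
}}

```text
clock: 10.25
ee_pos: [0.4698, -0.2879, 0.0172]
tool_rot: [-1.547, 0.321, -0.321]
force: [0.2, 0.4, -0.3]
gripper_width: 0.652
```

Emit:
{"method": "move_arm", "body": {
  "series": [
    [[0, 0, 0.01, 0, 0, 0], [0, 0, 0.02, 0, 0, 0], [0, 0, 0.03, 0, 0, 0], [0, 0, 0.03, 0, 0, 0], [0, 0, 0.02, 0, 0, 0], [0, 0, 0.02, 0, 0, 0], [0, 0, 0, 0, 0, 0], [0, 0, 0, 0, 0, 0]]
  ]
}}

```text
clock: 11.05
ee_pos: [0.4699, -0.288, 0.1477]
tool_rot: [-1.547, 0.32, -0.322]
force: [-0.9, 0.4, -0.5]
gripper_width: 0.652
```

Run:
```python
from h import *
o=ctrl.get_obs(); print(o['ee_pos'],o['gripper_width'],o['clock'],o['force'])
C=cam('wrist');im=snapshot('wrist'); cv2.imwrite('pics/w6.png',im)
for q,z in [('bevel',.012),('blade_grip',.023),('blade_tip',.023),('lever_tip',.047)]:
    print(q,[(np.round(a['pixel'],1).tolist(),round(a['p'],2),ray('wrist',a['pixel'],z,C).round(4)) for a in landmark_of(q,'wrist')[:2]])
im=snapshot('top'); cv2.imwrite('pics/t6.png',cv2.resize(im[200:350,310:510],(800,600)))
```

```text
[ 0.46987328 -0.2879664   0.1477184 ] 0.6521615981077789 11.05 [-0.87584955  0.44917304 -0.54598144]
bevel [([113.4, 164.6], 0.71, array([ 0.3589, -0.4116,  0.012 ])), ([316.0, 276.5], 0.7, array([ 0.5108, -0.3037,  0.012 ]))]
blade_grip [([191.9, 310.8], 0.94, array([ 0.4931, -0.4142,  0.023 ]))]
blade_tip [([137.0, 326.0], 0.87, array([ 0.4871, -0.4666,  0.023 ]))]
lever_tip [([374.1, 296.0], 0.91, array([ 0.5295, -0.2623,  0.047 ]))]
```

View pics/w6.png

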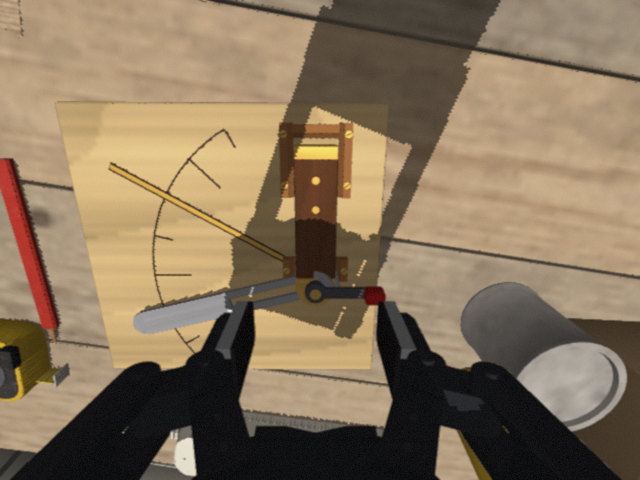

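View pics/t6.png

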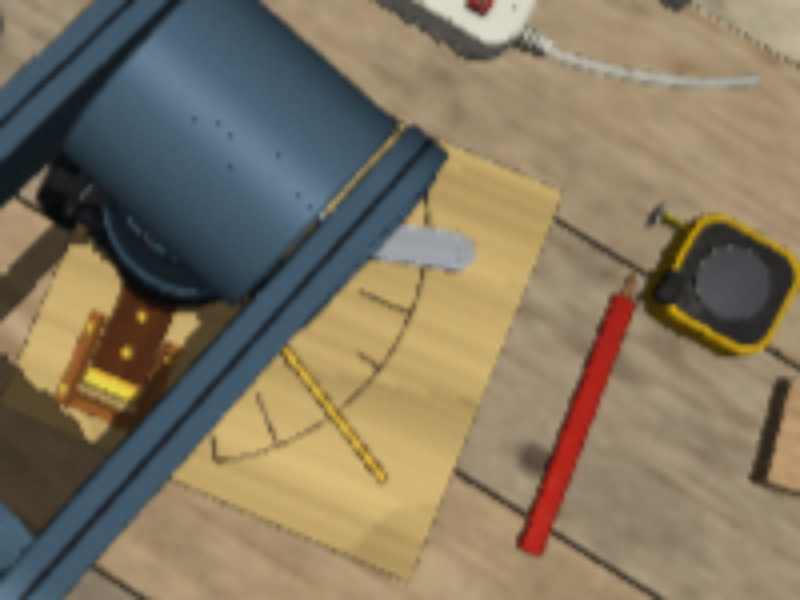

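Emit:
{"method": "move_arm", "body": {
  "series": [
    [[0.0024, -0.0126, 0, 0, 0, -7.5], [0.0024, -0.0126, 0, 0, 0, -7.5], [0.0024, -0.0126, 0, 0, 0, -7.5], [0.0024, -0.0126, 0, 0, 0, -7.5], [0.0024, -0.0126, 0, 0, 0, -7.5], [0.0024, -0.0126, -0.01, 0, 0, -7.5], [0.0024, -0.0126, -0.02, 0, 0, -7.5], [0.0024, -0.0126, -0.02, 0, 0, -7.5], [0.0024, -0.0126, -0.01, 0, 0, -7.5], [0.0024, -0.0126, -0.01, 0, 0, -7.5], [0, 0, 0, 0, 0, 0], [0, 0, 0, 0, 0, 0]]
  ],
  "hand": -0.1
}}

```text
clock: 12.55
ee_pos: [0.4934, -0.4135, 0.0766]
tool_rot: [-1.137, 1.316, -1.313]
force: [1.0, 0.0, -0.3]
gripper_width: 0.451
```

Run:
```python
from h import *
o=ctrl.get_obs(); print(o['ee_pos'],o['gripper_width'],o['clock'],o['force']); M=R.from_rotvec(o['tool_rot']).as_matrix(); print(np.degrees(np.arctan2(M[1,2],M[0,2])))
C=cam('wrist');im=snapshot('wrist'); cv2.imwrite('pics/w7.png',im)
for q,z in [('bevel',.012),('blade_grip',.023),('blade_tip',.023),('lever_tip',.047)]:
    print(q,[(np.round(a['pixel'],1).tolist(),round(a['p'],2),ray('wrist',a['pixel'],z,C).round(4)) for a in landmark_of(q,'wrist')[:2]])
```

```text
[ 0.4934388  -0.41346566  0.07664266] 0.4512846154569528 12.55 [ 1.00143469  0.00411972 -0.28807649]
-8.27708790192878
bevel [([315.7, 74.9], 0.94, array([ 0.5094, -0.305 ,  0.012 ]))]
blade_grip [([313.3, 268.6], 0.67, array([ 0.4923, -0.413 ,  0.023 ]))]
blade_tip [([313.4, 268.9], 0.7, array([ 0.4923, -0.4132,  0.023 ])), ([315.2, 344.6], 0.61, array([ 0.4856, -0.4674,  0.023 ]))]
lever_tip []
```

View pics/w7.png

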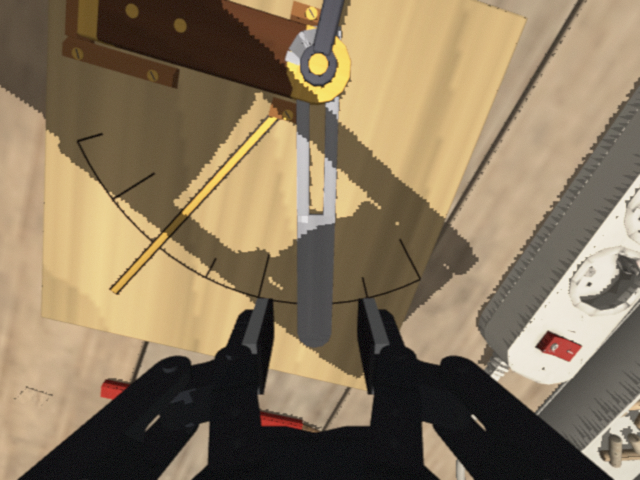

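Emit:
{"method": "move_arm", "body": {
  "series": [
    [[0, 0, -0.02, 0, 0, 0], [0, 0, -0.02, 0, 0, 0], [0, 0, -0.012, 0, 0, 0], [0, 0, -0.006, 0, 0, 0], [0, 0, -0.0025, 0, 0, 0], [0, 0, 0, 0, 0, 0]]
  ]
}}

```text
clock: 13.4
ee_pos: [0.494, -0.4141, 0.0171]
tool_rot: [-1.136, 1.317, -1.317]
force: [0.3, 0.1, 0.2]
gripper_width: 0.45
```

Emit:
{"method": "move_arm", "body": {
  "series": [
    [[0, 0, 0, 0, 0, 0], [0, 0, 0, 0, 0, 0], [0, 0, 0, 0, 0, 0]]
  ],
  "hand": -0.36
}}

```text
clock: 13.7
ee_pos: [0.494, -0.4142, 0.0174]
tool_rot: [-1.136, 1.316, -1.318]
force: [-0.3, -0.3, -0.0]
gripper_width: 0.323
```

Run:
```python
from h import *
P=np.array([.5095,-.3048]); o=ctrl.get_obs(); print(o['ee_pos'],o['force'])
v=o['ee_pos'][:2]-P; r=np.hypot(*v); a0=np.degrees(np.arctan2(v[1],v[0])); print(r,a0%360)
n=12; q=[P+r*np.array([np.cos(np.radians(a0-3.75*i)),np.sin(np.radians(a0-3.75*i))]) for i in range(n+2)]
print(np.diff(q,axis=0).round(4).tolist())
```

```text
[ 0.4940424  -0.41420403  0.0174107 ] [-0.2573403  -0.26504653 -0.00683616]
0.11049063189096901 261.95796002947935
[[-0.0071, 0.0012], [-0.007, 0.0017], [-0.0069, 0.0022], [-0.0067, 0.0026], [-0.0066, 0.003], [-0.0063, 0.0035], [-0.0061, 0.0039], [-0.0058, 0.0043], [-0.0055, 0.0046], [-0.0052, 0.005], [-0.0049, 0.0053], [-0.0045, 0.0056], [-0.0042, 0.0059]]
```

Emit:
{"method": "move_arm", "body": {
  "series": [
    [[-0.0071, 0.0012, 0, 0, 0, -3.75], [-0.007, 0.0017, 0, 0, 0, -3.75], [-0.0069, 0.0022, 0, 0, 0, -3.75], [-0.0067, 0.0026, 0, 0, 0, -3.75], [-0.0066, 0.003, 0, 0, 0, -3.75], [-0.0063, 0.0035, 0, 0, 0, -3.75], [-0.0061, 0.0039, 0, 0, 0, -3.75], [-0.0058, 0.0043, 0, 0, 0, -3.75], [-0.0055, 0.0046, 0, 0, 0, -3.75], [-0.0052, 0.005, 0, 0, 0, -3.75], [-0.0049, 0.0053, 0, 0, 0, -3.75], [-0.0045, 0.0056, 0, 0, 0, -3.75], [0, 0, 0, 0, 0, 0], [0, 0, 0, 0, 0, 0]]
  ]
}}

```text
clock: 15.1
ee_pos: [0.4214, -0.3713, 0.0172]
tool_rot: [-0.614, 1.853, -1.855]
force: [-0.1, -0.5, 0.2]
gripper_width: 0.321
```

Run:
```python
from h import *
o=ctrl.get_obs(); print(o['ee_pos'],o['gripper_width'],o['clock'],o['force']); M=R.from_rotvec(o['tool_rot']).as_matrix(); print(np.degrees(np.arctan2(M[1,2],M[0,2])))
C=cam('wrist');im=snapshot('wrist'); cv2.imwrite('pics/w8.png',im)
for q,z in [('bevel',.012),('blade_grip',.023),('blade_tip',.023),('lever_tip',.047),('brass_line_end',.012)]:
    print(q,[(np.round(a['pixel'],1).tolist(),round(a['p'],2),ray('wrist',a['pixel'],z,C).round(4)) for a in landmark_of(q,'wrist')[:2]])
im=snapshot('top'); cv2.imwrite('pics/t8.png',cv2.resize(im[200:350,310:510],(800,600)))
```

```text
[ 0.4214207  -0.37133289  0.01715364] 0.3212296921221435 15.1 [-0.11350626 -0.48259556  0.19494186]
-53.35358588394557
bevel [([312.2, 50.6], 0.91, array([ 0.509 , -0.3038,  0.012 ]))]
blade_grip [([315.8, 323.4], 0.88, array([ 0.4199, -0.3718,  0.023 ]))]
blade_tip [([317.1, 416.7], 0.59, array([ 0.3769, -0.4046,  0.023 ]))]
lever_tip []
brass_line_end [([311.4, 430.7], 0.84, array([ 0.3582, -0.4148,  0.012 ]))]
```

View pics/w8.png

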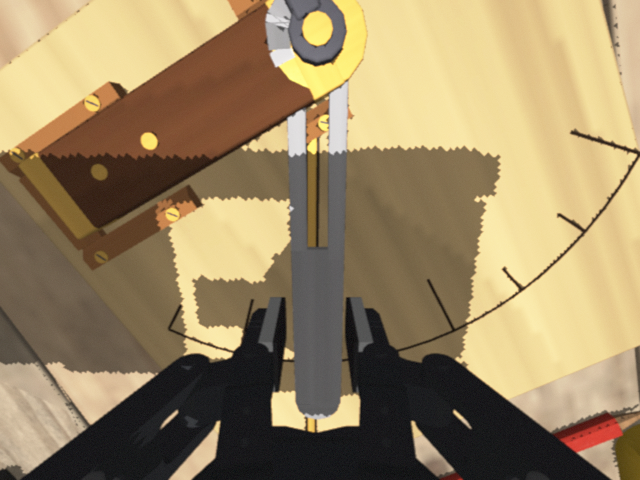

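View pics/t8.png

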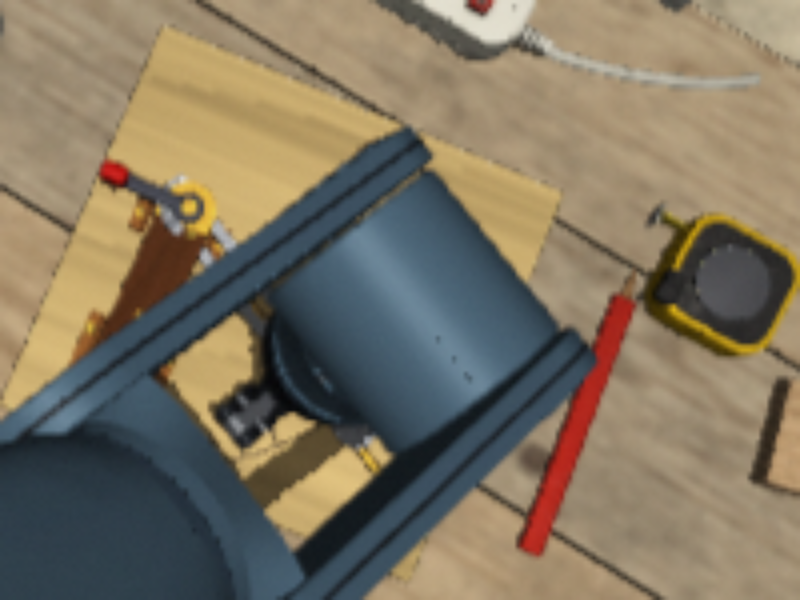

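Emit:
{"method": "move_arm", "body": {
  "series": [
    [[0, 0, 0.01, 0, 0, 0], [0, 0, 0.02, 0, 0, 0], [0, 0, 0.03, 0, 0, 0], [0, 0, 0.03, 0, 0, 0], [0, 0, 0.03, 0, 0, 0], [0, 0, 0.03, 0, 0, 0], [0, 0, 0, 0, 0, 0], [0, 0, 0, 0, 0, 0]]
  ]
}}

```text
clock: 16.25
ee_pos: [0.4215, -0.3713, 0.1681]
tool_rot: [-0.612, 1.853, -1.857]
force: [-0.6, -0.1, 0.4]
gripper_width: 0.325
```

Run:
```python
from h import *
o=ctrl.get_obs(); print(o['ee_pos'],o['gripper_width'],o['clock'],o['force']); M=R.from_rotvec(o['tool_rot']).as_matrix(); print(np.degrees(np.arctan2(M[1,2],M[0,2])))
C=cam('wrist');im=snapshot('wrist'); cv2.imwrite('pics/w9.png',im)
for q,z in [('bevel',.012),('blade_grip',.023),('blade_tip',.023),('lever_tip',.047),('brass_line_end',.012)]:
    print(q,[(np.round(a['pixel'],1).tolist(),round(a['p'],2),ray('wrist',a['pixel'],z,C).round(4)) for a in landmark_of(q,'wrist')[:2]])
cv2.imwrite('pics/w9z.png',cv2.resize(im[100:400,150:450],(600,600),interpolation=cv2.INTER_CUBIC))
```

```text
[ 0.42147355 -0.37132829  0.16805057] 0.3250171119679559 16.25 [-0.58484453 -0.13170786  0.43556081]
-53.44492417448217
bevel [([314.5, 87.4], 0.96, array([ 0.51  , -0.3045,  0.012 ]))]
blade_grip [([315.5, 226.8], 0.91, array([ 0.4212, -0.3713,  0.023 ]))]
blade_tip [([317.7, 283.3], 0.63, array([ 0.3793, -0.4049,  0.023 ]))]
lever_tip [([280.0, 16.6], 0.8, array([ 0.5283, -0.2627,  0.047 ]))]
brass_line_end [([314.8, 300.7], 0.96, array([ 0.3587, -0.4169,  0.012 ]))]
```

View pics/w9.png

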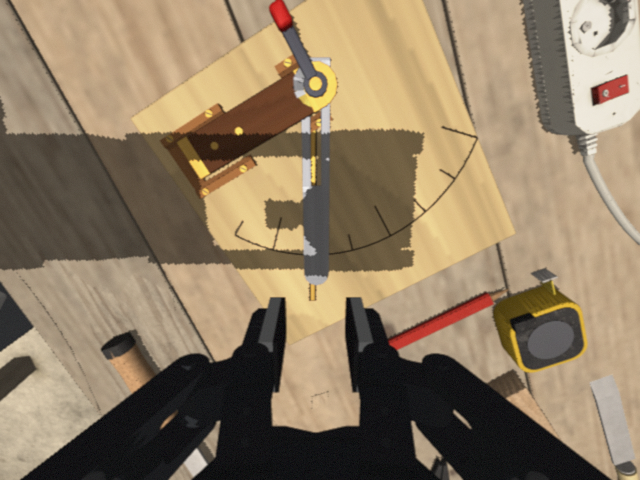

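View pics/w9z.png

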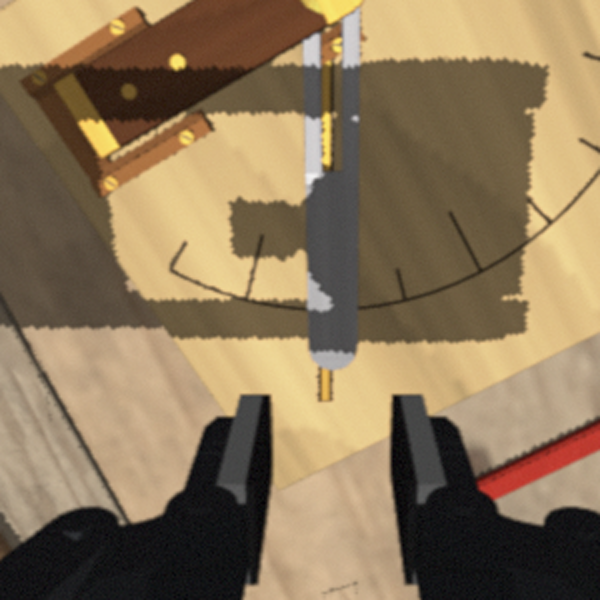

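Run:
```python
from h import *
C=cam('wrist')
f=lambda p,z:ray('wrist',p,z,C)
def ang(a,b): d=(b-a)[:2]; return np.degrees(np.arctan2(d[1],d[0]))%360
zc=lambda x,y:((x+.5)/2-.5+150,(y+.5)/2-.5+100)
s1,s2=f(zc(178,62),.0344),f(zc(129,92),.0344); h=f(zc(88,115),.0344)
bl=[f(zc((303+325)/2-0,40),.025)]
L1,L2=f(zc(304,40),.025),f(zc(310,345),.025); R1,R2=f(zc(359.5,40),.025),f(zc(356.5,345),.025)
print('stock dirs',ang(s1,s2),ang(s1,h),ang(s2,h))
print('blade',ang(L1,L2),ang(R1,R2),ang((L1+R1)/2,(L2+R2)/2),'w',np.linalg.norm(L1-R1),np.linalg.norm(L2-R2))
l1,l2=f(zc(327,130),.012),f(zc(325,385),.012); print('line',ang(l1,l2))
a,b=f((135,118),.012),f((425,0),.012); print('board left edge')
P=(.510,-.3045)
```

```text
stock dirs 155.7935572234587 154.890032715161 153.81133066951975
blade 217.03122325768916 216.7200665673046 216.875658888045 w 0.02133788289741843 0.020644057544528614
line 215.9926597603219
board left edge
```

Run:
```python
import cv2
im=cv2.imread('pics/w9.png')
cv2.imwrite('pics/w9s.png',cv2.resize(im[50:200,150:350],(800,600),interpolation=cv2.INTER_CUBIC))
```

```text
(no output)
```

View pics/w9s.png

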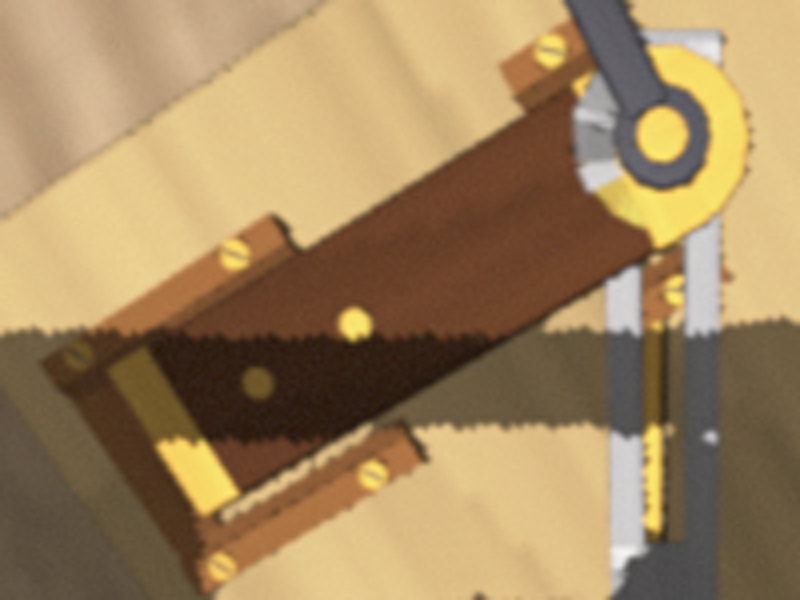

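Run:
```python
from h import *
C=cam('wrist')
f=lambda x,y,z:ray('wrist',((x+.5)/4-.5+150,(y+.5)/4-.5+50),z,C)
def ang(a,b): d=(b-a)[:2]; return np.degrees(np.arctan2(d[1],d[0]))%360
print('up',ang(f(560,97,.0344),f(300,250,.0344)),'lo',ang(f(610,275,.0344),f(240,490,.0344)))
print('mid',ang(f(560,97,.0344)/2+f(610,275,.0344)/2,f(145,345,.0344)/2+f(240,492,.0344)/2))
print('heel edge',ang(f(110,372,.0344),f(205,518,.0344)))
print('rails',ang(f(425,457,.02),f(212,594,.02)),ang(f(275,214,.02),f(45,360,.02)))
print('screws',ang(f(372,474,.02),f(221,567,.02)),ang(f(549,50,.02),f(79,353,.02)))
print('pivot',f(663,133,.04), 'board edge',ang(f(325,0,.012),f(0,217,.012)))
```

```text
up 154.32701330560332 lo 155.09377121005528
mid 154.98878294793644
heel edge 245.26574439601285
rails 157.9377406252324 155.80338710753216
screws 156.79333757370568 156.2282073570855
pivot [ 0.50959766 -0.30349039  0.04      ] board edge 156.0775812535299
```

Emit:
{"method": "move_arm", "body": {
  "series": [
    [[0, 0, -0.04, 0, 0, 0], [0, 0, -0.04, 0, 0, 0], [0, 0, -0.035, 0, 0, 0], [0, 0, -0.02, 0, 0, 0], [0, 0, -0.012, 0, 0, 0], [0, 0, -0.003, 0, 0, 0], [0, 0, 0, 0, 0, 0]]
  ]
}}

```text
clock: 17.25
ee_pos: [0.4212, -0.371, 0.0164]
tool_rot: [-0.613, 1.856, -1.855]
force: [0.1, 0.1, 0.5]
gripper_width: 0.32
```

Emit:
{"method": "move_arm", "body": {
  "series": [
    [[0, 0, 0, 0, 0, 0], [0, 0, 0, 0, 0, 0], [-0.0007, 0.0009, 0, 0, 0, -0.6], [-0.0007, 0.0009, 0, 0, 0, -0.6], [-0.0006, 0.0009, 0, 0, 0, -0.5], [0, 0, 0, 0, 0, 0], [0, 0, 0, 0, 0, 0], [0, 0, 0, 0, 0, 0]]
  ],
  "hand": -0.44
}}

```text
clock: 18.05
ee_pos: [0.4191, -0.3682, 0.0168]
tool_rot: [-0.588, 1.874, -1.874]
force: [1.2, -0.0, 0.5]
gripper_width: 0.28
```

Emit:
{"method": "move_arm", "body": {
  "series": [
    [[0, 0, 0, 0, 0, 0], [0, 0, 0, 0, 0, 0]]
  ],
  "hand": -0.3
}}

```text
clock: 18.25
ee_pos: [0.4191, -0.3682, 0.0167]
tool_rot: [-0.588, 1.874, -1.874]
force: [0.2, -0.6, -0.2]
gripper_width: 0.349
```

Emit:
{"method": "move_arm", "body": {
  "series": [
    [[0, 0, 0.01, 0, 0, 0], [0, 0, 0.02, 0, 0, 0], [0, 0, 0.03, 0, 0, 0], [0, 0, 0.03, 0, 0, 0], [0, 0, 0.03, 0, 0, 0], [0, 0, 0.03, 0, 0, 0], [0, 0, 0, 0, 0, 0], [0, 0, 0, 0, 0, 0]]
  ]
}}

```text
clock: 19.05
ee_pos: [0.4195, -0.3686, 0.1681]
tool_rot: [-0.587, 1.872, -1.876]
force: [-0.6, 0.8, -0.2]
gripper_width: 0.349
```

Run:
```python
from h import *
o=ctrl.get_obs(); print(o['ee_pos'],o['gripper_width'],o['clock'],o['force'])
C=cam('wrist');im=snapshot('wrist'); cv2.imwrite('pics/w10.png',im)
cv2.imwrite('pics/w10z.png',cv2.resize(im[100:400,150:450],(600,600),interpolation=cv2.INTER_CUBIC))
cv2.imwrite('pics/w10s.png',cv2.resize(im[50:200,150:350],(800,600),interpolation=cv2.INTER_CUBIC))
```

```text
[ 0.41947384 -0.36860266  0.16806327] 0.3493374710528646 19.05 [-0.55322069  0.75061847 -0.21852112]
```

View pics/w10z.png

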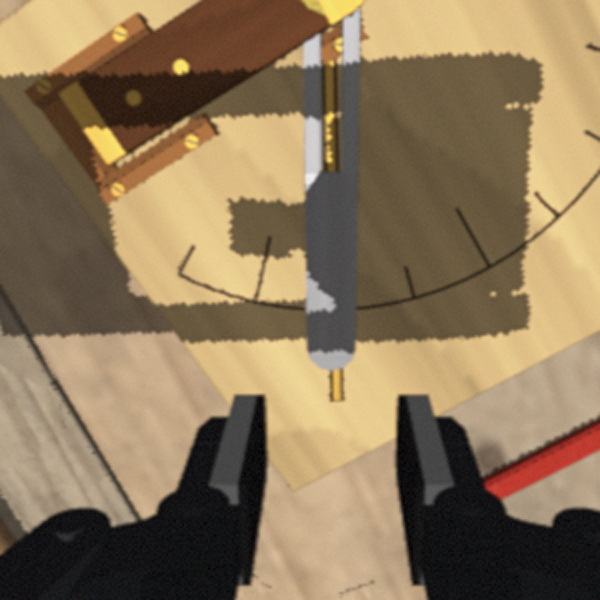

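View pics/w10s.png

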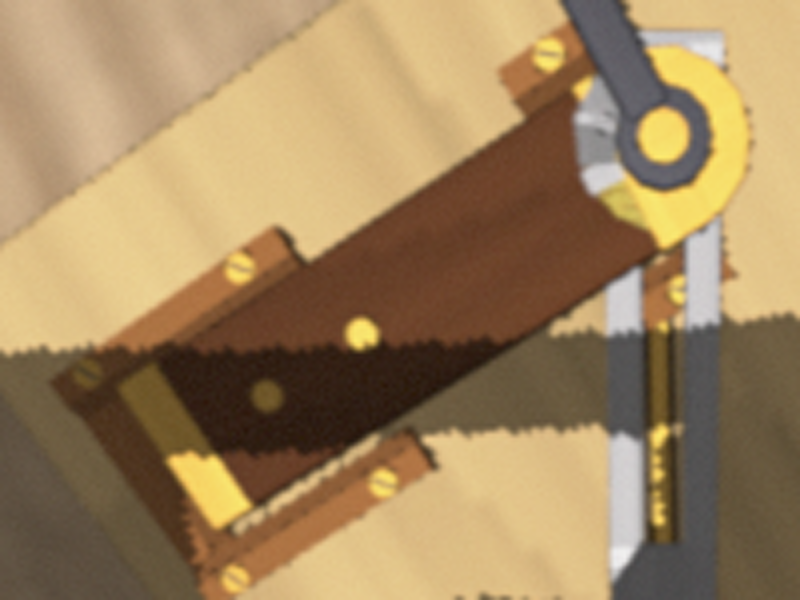

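Run:
```python
from h import *
C=cam('wrist')
g=lambda x,y,z:ray('wrist',((x+.5)/2-.5+150,(y+.5)/2-.5+100),z,C)
f=lambda x,y,z:ray('wrist',((x+.5)/4-.5+150,(y+.5)/4-.5+50),z,C)
def ang(a,b): d=(b-a)[:2]; return np.degrees(np.arctan2(d[1],d[0]))%360
print('stock mid',ang(f(560,103,.0344)/2+f(610,278,.0344)/2,f(155,357,.0344)/2+f(250,506,.0344)/2), 'up',ang(f(560,100,.0344),f(305,260,.0344)),'lo',ang(f(610,278,.0344),f(252,505,.0344)))
print('heel edge-90',ang(f(120,388,.0344),f(217,530,.0344))-90)
print('blade',ang(g(304,40,.025),g(308.5,345,.025)),ang(g(359.5,40,.025),g(356,345,.025)))
print('line',ang(g(331,110,.012),g(337,390,.012)))
print('board edge',ang(f(345,0,.012),f(0,242,.012)),'piv',f(664,136,.04))
for q,z in [('lever_tip',.047)]:
    print(q,[(np.round(a['pixel'],1).tolist(),round(a['p'],2),ray('wrist',a['pixel'],z,C).round(4)) for a in landmark_of(q,'wrist')[:2]])
```

```text
stock mid 154.82267976516408 up 154.17754094925442 lo 155.54413888635915
heel edge-90 154.99946253051525
blade 215.031459262364 214.9194955123754
line 216.1171540295932
board edge 155.64245158206447 piv [ 0.50958168 -0.30418433  0.04      ]
lever_tip [([281.0, 16.5], 0.85, array([ 0.529 , -0.2631,  0.047 ]))]
```

Emit:
{"method": "move_arm", "body": {
  "series": [
    [[0.011, 0.0106, 0, 0, 0, 3], [0.011, 0.0106, 0, 0, 0, 3], [0.011, 0.0106, 0, 0, 0, 3], [0.011, 0.0106, 0, 0, 0, 3], [0.011, 0.0106, 0, 0, 0, 3], [0.011, 0.0106, 0, 0, 0, 3], [0.011, 0.0106, -0.01, 0, 0, 3], [0.011, 0.0106, -0.02, 0, 0, 3], [0.011, 0.0106, -0.02, 0, 0, 3], [0.0105, 0.0106, -0.02, 0, 0, 3], [0, 0, 0, 0, 0, 0], [0, 0, 0, 0, 0, 0]]
  ]
}}

```text
clock: 20.35
ee_pos: [0.5287, -0.2617, 0.0962]
tool_rot: [-0.97, 1.525, -1.523]
force: [-1.0, -0.6, 0.7]
gripper_width: 0.352
```

Run:
```python
from h import *
o=ctrl.get_obs(); print(o['ee_pos'],o['gripper_width'],o['clock'],o['force']); M=R.from_rotvec(o['tool_rot']).as_matrix(); print(np.degrees(np.arctan2(M[1,2],M[0,2])))
C=cam('wrist');im=snapshot('wrist'); cv2.imwrite('pics/w11.png',im)
for q,z in [('lever_tip',.047),('bevel',.012)]:
    print(q,[(np.round(a['pixel'],1).tolist(),round(a['p'],2),ray('wrist',a['pixel'],z,C).round(4)) for a in landmark_of(q,'wrist')[:2]])
cv2.imwrite('pics/s11.png',snapshot('scene'))
```

```text
[ 0.52867423 -0.26172619  0.09619059] 0.3524497039294538 20.35 [-1.00746642 -0.56996645  0.74430689]
-25.0892845285547
lever_tip [([316.1, 272.7], 0.8, array([ 0.5286, -0.2623,  0.047 ])), ([218.5, 471.3], 0.2, array([ 0.3926, -0.3792,  0.047 ]))]
bevel [([317.5, 312.3], 0.65, array([ 0.5095, -0.3058,  0.012 ]))]
```

View pics/w11.png

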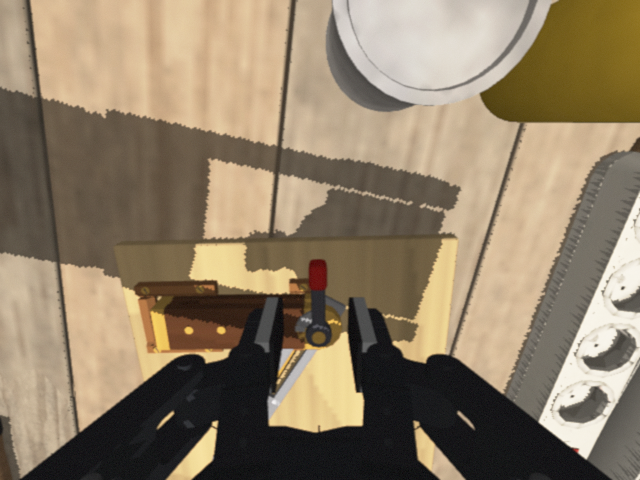

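View pics/s11.png

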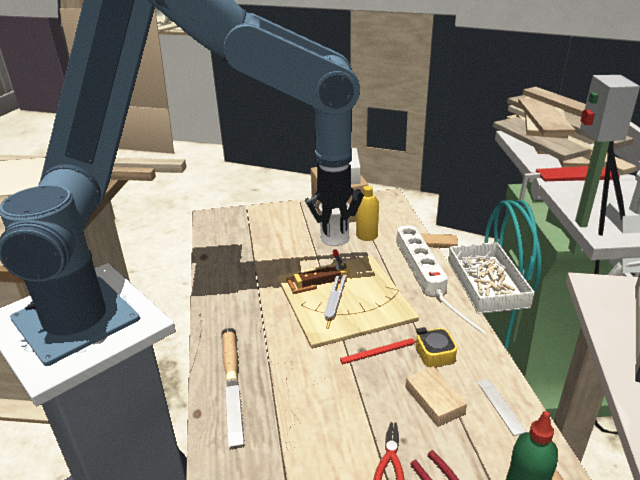

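Emit:
{"method": "move_arm", "body": {
  "series": [
    [[0, 0, -0.02, 0, 0, 0], [0, 0, -0.02, 0, 0, 0], [0, 0, -0.01, 0, 0, 0], [0, 0, -0.006, 0, 0, 0], [0, 0, 0, 0, 0, 0]]
  ]
}}

```text
clock: 21.05
ee_pos: [0.5284, -0.2625, 0.0406]
tool_rot: [-0.969, 1.526, -1.525]
force: [-0.1, -0.7, -0.3]
gripper_width: 0.344
```

Emit:
{"method": "move_arm", "body": {
  "series": [
    [[0, 0, 0, 0, 0, 0], [0, 0, 0, 0, 0, 0], [0, 0, 0, 0, 0, 0]]
  ],
  "hand": -0.53
}}

```text
clock: 21.35
ee_pos: [0.5291, -0.2626, 0.0416]
tool_rot: [-0.968, 1.523, -1.526]
force: [0.6, 0.0, 0.7]
gripper_width: 0.237
```

Run:
```python
from h import *
P=np.array([.5096,-.3045]); o=ctrl.get_obs(); print(o['ee_pos'],o['force'],o['gripper_width'])
v=o['ee_pos'][:2]-P; r=np.hypot(*v); a0=np.degrees(np.arctan2(v[1],v[0])); print(r,a0%360)
q=[P+r*np.array([np.cos(np.radians(a0+5*i)),np.sin(np.radians(a0+5*i))]) for i in range(20)]
for d in np.diff(q,axis=0).round(4).tolist(): print(d)
cv2.imwrite('pics/w12.png',snapshot('wrist'))
```

```text
[ 0.52913716 -0.2626098   0.04155918] [0.55268077 0.04708596 0.72247078] 0.2371241373188263
0.04622217377114636 64.9961387360772
[-0.0037, 0.0015]
[-0.0038, 0.0012]
[-0.0039, 0.0009]
[-0.004, 0.0005]
[-0.004, 0.0002]
[-0.004, -0.0002]
[-0.004, -0.0005]
[-0.0039, -0.0009]
[-0.0038, -0.0012]
[-0.0037, -0.0015]
[-0.0036, -0.0019]
[-0.0034, -0.0022]
[-0.0032, -0.0025]
[-0.003, -0.0027]
[-0.0027, -0.003]
[-0.0025, -0.0032]
[-0.0022, -0.0034]
[-0.0019, -0.0036]
[-0.0015, -0.0037]
```

View pics/w12.png

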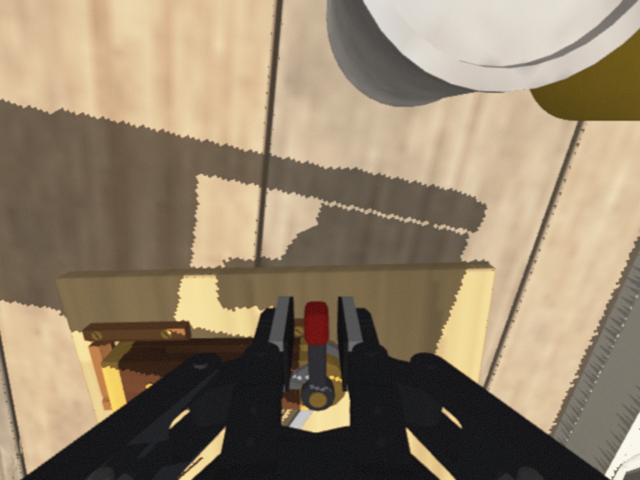

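Emit:
{"method": "move_arm", "body": {
  "series": [
    [[-0.0037, 0.0015, 0, 0, 0, 5], [-0.0038, 0.0012, 0, 0, 0, 5], [-0.0039, 0.0009, 0, 0, 0, 5], [-0.004, 0.0005, 0, 0, 0, 5], [-0.004, 0.0002, 0, 0, 0, 5], [-0.004, -0.0002, 0, 0, 0, 5], [-0.004, -0.0005, 0, 0, 0, 5], [-0.0039, -0.0009, 0, 0, 0, 5], [-0.0038, -0.0012, 0, 0, 0, 5], [0, 0, 0, 0, 0, 0]]
  ]
}}

```text
clock: 22.4
ee_pos: [0.4937, -0.2609, 0.0413]
tool_rot: [-1.354, 0.949, -0.951]
force: [1.1, 0.2, 1.6]
gripper_width: 0.233
```

Run:
```python
from h import *
o=ctrl.get_obs(); print(o['ee_pos'],o['force'],o['clock'])
cv2.imwrite('pics/w13.png',snapshot('wrist'))
```

```text
[ 0.49373042 -0.26090587  0.04131752] [1.06343038 0.21840096 1.59116144] 22.4
```

View pics/w13.png

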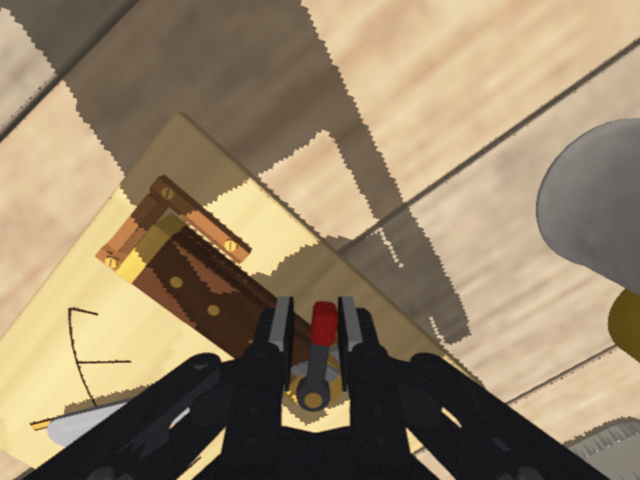

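Emit:
{"method": "move_arm", "body": {
  "series": [
    [[-0.0037, -0.0015, 0, 0, 0, 5], [-0.0036, -0.0019, 0, 0, 0, 5], [-0.0034, -0.0022, 0, 0, 0, 5], [-0.0032, -0.0025, 0, 0, 0, 5], [-0.003, -0.0027, 0, 0, 0, 5], [-0.0027, -0.003, 0, 0, 0, 5], [-0.0025, -0.0032, 0, 0, 0, 5], [-0.0022, -0.0034, 0, 0, 0, 5], [-0.0019, -0.0036, 0, 0, 0, 5], [0, 0, 0, 0, 0, 0], [0, 0, 0, 0, 0, 0]]
  ]
}}

```text
clock: 23.55
ee_pos: [0.4675, -0.2848, 0.0408]
tool_rot: [-1.543, 0.347, -0.347]
force: [1.3, 1.0, -0.6]
gripper_width: 0.24
```

Run:
```python
from h import *
o=ctrl.get_obs(); print(o['ee_pos'],o['force'],o['clock'])
cv2.imwrite('pics/w14.png',snapshot('wrist'))
```

```text
[ 0.46745581 -0.28484963  0.04081557] [ 1.26420538  1.0195253  -0.56207721] 23.55
```

View pics/w14.png

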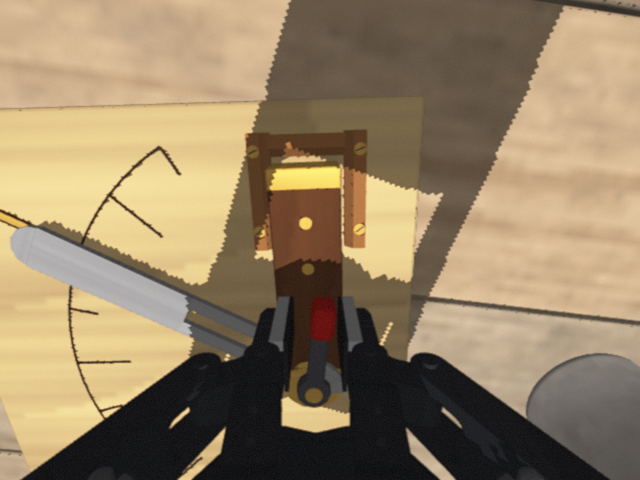

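Emit:
{"method": "move_arm", "body": {
  "series": [
    [[-0.0008, -0.002, 0, 0, 0, 2], [-0.0007, -0.002, 0, 0, 0, 2], [-0.0006, -0.002, 0, 0, 0, 1], [0, 0, 0, 0, 0, 0], [0, 0, 0, 0, 0, 0]]
  ]
}}

```text
clock: 24.1
ee_pos: [0.4654, -0.2909, 0.0408]
tool_rot: [-1.553, 0.277, -0.277]
force: [-0.4, -0.5, -0.6]
gripper_width: 0.24
```

Run:
```python
from h import *
o=ctrl.get_obs(); print(o['ee_pos'],o['force'],o['clock'])
cv2.imwrite('pics/w15.png',snapshot('wrist'))
```

```text
[ 0.4654188  -0.29087338  0.04083311] [-0.41642752 -0.48602804 -0.58341499] 24.1
```

View pics/w15.png

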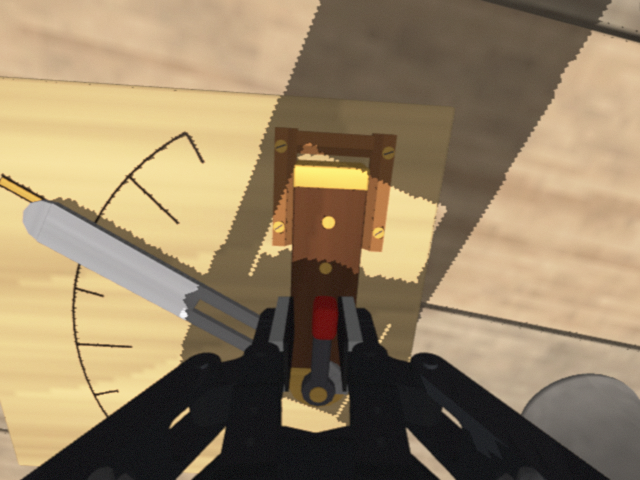

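Emit:
{"method": "move_arm", "body": {
  "series": [
    [[0, 0, 0, 0, 0, 0], [0, 0, 0, 0, 0, 0], [0, 0, 0.02, 0, 0, 0], [0, 0, 0.03, 0, 0, 0], [0, 0, 0.03, 0, 0, 0], [0, 0, 0.03, 0, 0, 0], [0, 0, 0.02, 0, 0, 0], [0, 0, 0, 0, 0, 0], [0, 0, 0, 0, 0, 0]]
  ],
  "hand": -0.2
}}

```text
clock: 25.05
ee_pos: [0.4653, -0.2907, 0.1707]
tool_rot: [-1.553, 0.276, -0.276]
force: [-0.6, 0.3, -0.6]
gripper_width: 0.399
```

Run:
```python
from h import *
o=ctrl.get_obs(); print(o['ee_pos'],o['force'],o['clock'])
im=snapshot('wrist');cv2.imwrite('pics/w16.png',im)
cv2.imwrite('pics/w16s.png',cv2.resize(im[90:315,70:370],(800,600),interpolation=cv2.INTER_CUBIC))
```

```text
[ 0.46525993 -0.29074455  0.17071177] [-0.5787503   0.33021229 -0.6161862 ] 25.05
```

View pics/w16s.png

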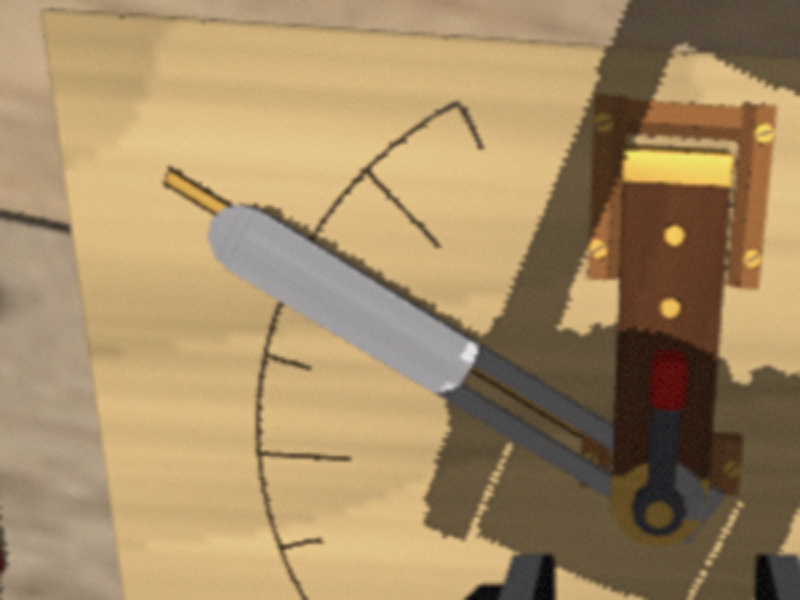

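Run:
```python
from h import *
C=cam('wrist'); k=8/3
f=lambda x,y,z:ray('wrist',((x+.5)/k-.5+70,(y+.5)/k-.5+90),z,C)
def ang(a,b): d=(b-a)[:2]; return np.degrees(np.arctan2(d[1],d[0]))%360
print('stock',ang(f(613,470,.0344),f(622.5,155,.0344)),ang(f(712,470,.0344),f(735,155,.0344)),'heel-90',ang(f(735,155,.0344),f(622.5,152,.0344))-90)
print('dots',ang(f(670,308,.0344),f(674.5,235.5,.0344)))
print('blade',ang(f(612,432,.025),f(275,220,.025)),ang(f(610,493,.025),f(226,269,.025)))
print('line',ang(f(478,373,.012),f(168,177,.012)))
print('board',ang(f(600,47,.012),f(45,10,.012))-60, 'raw')
tip=f(226,236,.025); p=f(659,515,.038); print('tip',tip,'piv',p,ang(p,tip),np.linalg.norm((tip-p)[:2]))
l=f(669,378,.0545); print('lever',ang(p,l))
h1=f(735,155,.0344);h2=f(622.5,152,.0344);hm=(h1+h2)/2;print('width',np.linalg.norm(h1-h2),'heelmid',hm)
a,b=f(595,96,.02),f(776,107,.02);rm=(a+b)/2;print('rail back mid',rm,np.linalg.norm(a-b)); u=np.array([np.cos(np.radians(156.2)),np.sin(np.radians(156.2))]); d=(hm-rm)[:2]; print('along',.126+d@u-.112,'lat',d@np.array([-u[1],u[0]])*-1)
for q,z in [('bevel',.012),('blade_tip',.023),('bed_pivot',.012),('lever_tip',.045),('brass_line_end',.012)]:
    print(q,[(np.round(a['pixel'],1).tolist(),round(a['p'],2),ray('wrist',a['pixel'],z,C).round(4)) for a in landmark_of(q,'wrist')[:2]])
```

```text
stock 157.42138834471857 157.1410559250724 heel-90 158.37229351172428
dots 156.67682340538653
blade 215.67816363150703 217.05561577629658
line 215.27988070951818
board 186.29385761391183 raw
tip [ 0.38136633 -0.39916939  0.025     ] piv [ 0.51058855 -0.30430097  0.038     ] 216.28423406739915 0.16030720528562437
lever 156.83042088440996
width 0.032666226448782594 heelmid [ 0.4056397  -0.25984152  0.0344    ]
rail back mid [ 0.39317802 -0.252796    0.02      ] 0.054404346407176514
along -0.00024512574271372267 lat -0.0014175130636483305
bevel [([318.2, 268.7], 0.61, array([ 0.5091, -0.3022,  0.012 ]))]
blade_tip [([147.9, 173.3], 0.86, array([ 0.3759, -0.4032,  0.023 ]))]
bed_pivot [([149.6, 174.3], 0.44, array([ 0.3768, -0.4077,  0.012 ]))]
lever_tip [([319.5, 231.8], 0.67, array([ 0.4656, -0.2856,  0.045 ]))]
brass_line_end [([319.3, 224.3], 0.66, array([ 0.4687, -0.2865,  0.012 ])), ([134.2, 154.8], 0.65, array([ 0.358 , -0.4119,  0.012 ]))]
```

Emit:
{"method": "move_arm", "body": {
  "series": [
    [[0, 0, 0.03, 0, 0, 0], [-0.02, -0.02, 0.02, 0, 0, 0], [-0.03, -0.025, 0.01, 0, 0, 0], [-0.03, -0.025, 0, 0, 0, 0], [-0.03, -0.025, 0, 0, 0, 0], [-0.03, -0.025, 0, 0, 0, 0], [-0.03, -0.025, 0, 0, 0, 0], [-0.03, -0.025, 0, 0, 0, 0], [-0.02, -0.02, 0, 0, 0, 0], [0, 0, 0, 0, 0, 0], [0, 0, 0, 0, 0, 0]]
  ]
}}

```text
clock: 26.45
ee_pos: [0.2449, -0.4808, 0.2301]
tool_rot: [-1.551, 0.278, -0.277]
force: [0.1, -0.3, -0.2]
gripper_width: 0.399
```

Run:
```python
from h import *
o=ctrl.get_obs(); print(o['ee_pos'],o['force'],o['clock'])
im=snapshot('top');cv2.imwrite('pics/t17.png',cv2.resize(im[200:350,310:510],(800,600),interpolation=cv2.INTER_CUBIC))
```

```text
[ 0.24487817 -0.48076945  0.23012419] [ 0.05701105 -0.31433625 -0.19608085] 26.45
```

View pics/t17.png

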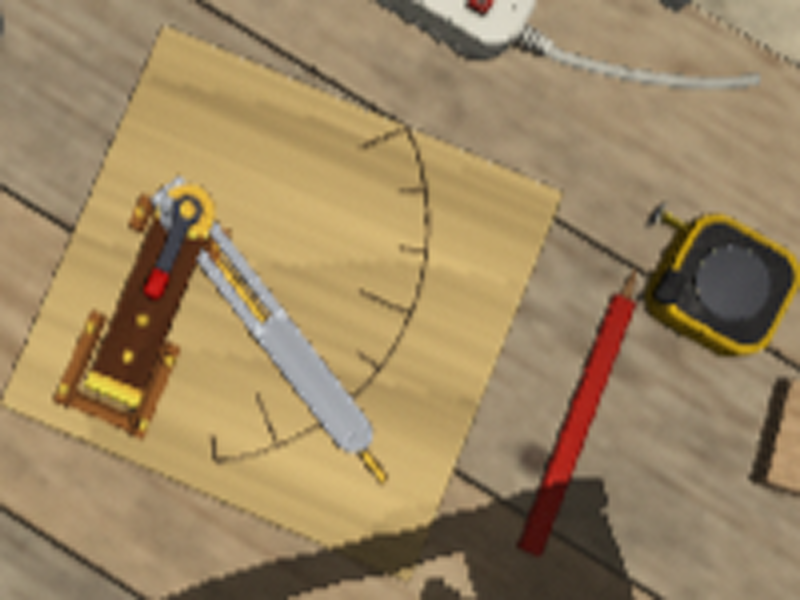

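```bash
python3 -c "
from workcell import ctrl
print(ctrl.job_done())"
```

```text
the job is handed in; nothing more can be done
None
```

I set the bevel to 60 degrees, locked it, left it lying in the bed, and handed the job in at about 26.5 s. The hand-in gives no verdict, so I only have my own checks.

- **Placing:** I gripped the stock across its middle, carried it over and lowered it into the bed until it touched. I then let go, with the lock still open.
- **Blade:** I swung it with the fingers straddling it. The first swing came out at about 61–62 degrees, so I made one small correction to about 60.1.
- **Lock:** I pushed the lever over its hump. At the end of the planned arc it was still a few degrees short, so I gave it a short extra push, and then it lined up with the stock.

My last checks, from the wrist and top pictures:

| What | Reading | Allowed |
|---|---|---|
| Blade to stock | about 59.4 degrees, readings scattered by about 1 degree | 57–63 |
| Stock to bed | about 1 degree off | about 2.9 degrees (0.05 rad) |
| Pivot along the bed | within about 1 mm of the brass dot | 8 mm forward, 5 mm back |
| Pivot sideways | about 1.4 mm off, measured at the heel | 5 mm |
| Lock lever | along the stock, about 1.57 rad | over 1.3 rad |

The brass line shows beyond the blade tip. The pencil and tape measure look unmoved, and the arm is clear of everything.

The top and wrist cameras disagreed by about 3.5 mm on where the brass dot is. I placed the bevel by the wrist camera, because it showed the heel and the rails in the same picture.

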